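# Fetch the dish from behind the bottles for weighing

### The arm

A 6-joint arm with a two-finger parallel gripper is mounted at the origin on a cart in front of the work surface, level with it; the furniture and walls round the work are solid. World frame = base frame: x ahead of the robot, y to its left, z up, the work surface at z = 0. Lengths are in mm, angles in rad, forces in N, time in s.
With the tool pointing down it reaches from about 350 to 875 mm from the base axis. Payload 4.2 kg.
Tool frame: the origin (TCP) lies on the mounting face of the last link; the fingertips stand 173 mm ahead of it and the grasp point (between the pads) lies 155 mm ahead of it; z points along the fingers, y is the direction in which the jaws open and shut (so a half turn about z gives the same grasp; the last joint's range is limited). The gripper opens to 85 mm and grips with 20 to 120 N. Pads are 22 mm wide; open, the fingers measure 114 mm over their backs; the gripper's body (76 mm by 85 mm) begins 54 mm behind the grasp point. The pads swing forward as they close: fully open they stand 13 mm farther back than shut.
Start: joints at [1.558, 0.385, 0.008, 0, -1.194, -0.259], TCP at [167.759, 602.044, 404.712] pointing down, gripper open.
Joint ranges: [-3.14, 3.14], [-1.21, 2.06], [-1.07, 1.41], [-3.16, 2.05], [-2.99, -0.16], [-3.1, 3.1]. Speed limits (rad/s): [2.79, 2.79, 3.14, 3.14, 3.14, 3.14].

### API

Orientations are given as a unit quaternion [x, y, z, w].
In Python, from bench import arm gives the robot as it stands.
- The arm moves only by the shell command python3 -m jog 'ROWS' [OPENING]. ROWS is JSON, a list that holds one entry, the list of rows, each a list of 4 numbers: the shift along the tool's x, y, z in mm, then the turn about the tool's z in degrees. In form: [[[x, y, z, spin], ...]]. A call has exactly 5 rows; each row is the pose to reach, as a shift and turn from the pose measured when the call began, along the tool's axes at that moment; what a row does not reach only later rows make up. A row lasts 1/8 s, in which the tool goes at most 62.5 mm and 10.7 degrees, less where a joint would pass 70% of its speed; a pose out of reach is approached as far as the arm can. A call with a gripper value outside its range is refused whole. OPENING is the finger opening in mm, from 0 to 85.4, set as the call begins (- or left out, the last holds). The fingers move at their own pace and stop on an object; the grip force is fixed at half the most. Time passes only in rows, so rows that repeat a pose let the fingers close, or fill a call up. It gives the time, the measured TCP pose, the force and the opening at its end, in the units of the state.
- arm.read_state(): the state, without advancing time (a new reading comes with each control period).
- arm.get_image(name): name is "scene" or "top" or "wrist"; returns (picture, depth): 480x640x3 uint8, blue, green, red; 480x640 float32, mm along the optical axis (not along the pixel's ray), 0 where there is no reading.
- arm.camera_params(name): a dict with "mtx" (3x3 intrinsics, pixels), "R" (3x3) and "t" (3): a world point X has camera coordinates R X + t. Camera axes: x right, y down, z forward; pixel columns grow to the right and rows downward; lengths in mm; the calibration is good to about 2 mm. A picture is of the moment at which its call begins: read the wrist's pose just before it. camera_params takes no time and is no camera call; for the wrist camera it gives the pose at the moment of the call.
- arm.job_done(): hands the job in, once; it reports no verdict.
The state is a dict: "clock": time; "joints": joint angles; "joint_vel": joint speeds; "joint_efforts": joint torques, N m; "position": TCP position; "ee_rot": TCP orientation; "contact_force": force on the tool from outside, world axes, zero at the start; "wrist_torque": the same for the moment, N m; "gripper_width": finger opening in mm.
Only numpy, scipy, OpenCV 4.12 (cv2) and the standard library are available. Lean on these libraries where they do the work, as an engineer would, in place of code of your own. Each camera call takes 0.05 s, during which the arm holds its last target.

### The job

The petri dish at the back of the grey storage tray has to go on the balance, but the two bottles in front of it are in the way. First stand both bottles upright inside the empty white side tray, then lay the dish flat in the middle of the balance pan, and only then put each bottle back upright on the very ring of the storage tray where it stood (do not swap them). Do not move the dish before both bottles are out of the way, do not knock a bottle over, and leave the tip box and the stopper where they are.

Things in the scene. Friction and masses are not known exactly. Their poses are not given: they have to be found in the camera images.
- white_bottle_center (a point): White plastic screw-cap bottle with a red cap, round, 58 mm in diameter, 112 mm tall; stands on one of the two front rings of the storage tray. Straight body from the bottom to about 80 mm up, cap 33 mm wide at the top. The point is its centre, 56 mm above its underside; z is up along the bottle. 160 g, give or take a fifth.
- amber_bottle_center (a point): Amber screw-cap bottle with a black cap, round, 52 mm in diameter, 98 mm tall; stands on the other front ring of the storage tray. Straight body from the bottom to about 70 mm up, cap 30 mm wide at the top. The point is its centre, 49 mm above its underside; z is up along the bottle. 140 g, give or take a fifth.
- dish_center (a point): Closed clear petri dish, round, 60 mm in diameter, 14 mm tall, about 30 g; lies flat on the rear ring of the storage tray, behind the two bottles, too low to be reached beside them. Its lid, the full 60 mm wide, is the upper 9 mm and does not come off. The point is its centre, 7 mm above its underside; z is up.
- storage_tray: Grey flat storage tray, fixed to the bench, 160 (x) by 170 (y) mm, floor 3 mm above the bench, lip 8 mm above the bench. Three black rings of 68 mm are printed on its floor: two front rings centred at x = -38, y = +45 and y = -45 mm, and the rear ring at x = +36, y = 0 mm. Each bottle and the dish start within 1 mm of a ring's centre; which bottle is left and which right varies. Origin: centre of its underside; x points to its rear, away from the robot, y to its left.
- side_tray: Empty flat white side tray, fixed to the bench, 175 (x) by 128 (y) mm, floor 3 mm above the bench, rounded lip 8 mm wide and 8 mm above the bench: the side area, with room for both bottles one behind the other along x. Origin: centre of its underside; x is its long side, y to its left. It and the balance stand on either side of the storage tray; which is on which side varies.
- pan (a point): Centre of the top of the balance pan, a plain round flat steel disc of 92 mm, 42 mm above the bench. The balance is a white box, 150 (x) by 125 (y) mm, fixed to the bench, its top 34 mm above the bench, with a dark display on the near side; the pan lies 17 mm behind the middle of the box. x points to its rear, y to its left, z up. The pan does not give.
- tip_box_center (a point): Bystander: pipette tip box, 70 by 105 by 62 mm tall. The point is 31 mm above its underside, at the middle. Leave it alone.
- stopper_center (a point): Bystander: brown rubber stopper, 31 mm wide, 28 mm tall, standing. The point is its centre. Leave it alone.
Things that resemble listed ones, but are neither listed nor needed, are in the scene too. Of the things that look like the part that bears dish_center, the largest one is meant.

How it is judged:
By the outcome, as a careful person would: the job done as asked, in the order asked, and still so for the second after the job is handed in, with the robot touching nothing.
It also fails if it takes over 128 s, if anything falls off the work surface, if the arm or the gripper's body presses on something with over 40 N, if the wrist force passes 120 N, or if a joint passes its speed limit or range.

## Working session

There is one attempt and no reset: what is moved stays moved. The work goes in short steps, Python scripts to look and compute and a shell command to move; the robot and the scene stay as the last step left them, time stands still between calls to the robot, and variables do not carry over. Pictures are saved under pics/ and viewed, and the job is handed in when it is done.

```bash
ls; mkdir -p pics; cat > h.py <<'E'
import numpy as np, cv2
from bench import arm
def grab(name, fn):
    P=arm.camera_params(name); im,d=arm.get_image(name); cv2.imwrite('pics/'+fn+'.png',im); np.savez('pics/'+fn+'.npz',im=im,d=d,K=P['mtx'],R=P['R'],t=P['t']); return im,d,P
def load(fn):
    z=np.load('pics/'+fn+'.npz'); return z['im'],z['d'],dict(mtx=z['K'],R=z['R'],t=z['t'])
def ray(P,u,v,z):
    K,R,t=[np.array(P[k]).squeeze() for k in('mtx','R','t')]
    c=-R.T@t; r=R.T@np.linalg.inv(K)@np.array([u,v,1.]); return c+r*(z-c[2])/r[2]
def dep(P,u,v,d):
    K,R,t=[np.array(P[k]).squeeze() for k in('mtx','R','t')]
    return R.T@(np.linalg.inv(K)@np.array([u,v,1.])*d-t)
def cloud(P,d):
    K,R,t=[np.array(P[k]).squeeze() for k in('mtx','R','t')]
    v,u=np.mgrid[:480,:640]; p=np.stack([u,v,np.ones_like(u)],-1)@np.linalg.inv(K).T*d[...,None]
    return (p-t)@R
def proj(P,X):
    K,R,t=[np.array(P[k]).squeeze() for k in('mtx','R','t')]
    q=K@(R@np.array(X,float)+t); return q[:2]/q[2]
E
python3 - <<'E'
from h import *
for n in('scene','top','wrist'): 
    im,d,P=grab(n,n+'0'); R=np.array(P['R']);print(n,-R.T@np.array(P['t']).ravel(),R[2])
print(arm.read_state())
E
```

```text
pics
scene [  -8.65951298 -665.33943364  605.63036741] [ 0.60849432  0.49136232 -0.6231354 ]
top [ 345.6675247  -226.70665239  919.9391311 ] [ 0.1911289  -0.00367261 -0.98155808]
wrist [239.64083278 582.54651546 372.91529841] [-0.27874944  0.07758524 -0.95722478]
{'clock': 0.15, 'joints': array([ 1.55757504e+00,  3.85375282e-01,  6.94567840e-03, -3.40614115e-04,
       -1.19398950e+00, -2.58620054e-01]), 'joint_vel': array([ 0.00047685, -0.00043383,  0.00395012,  0.00205576, -0.00027653,
        0.00043799]), 'joint_efforts': array([-1.10423684e-03, -3.92677152e+01,  1.88583791e+01,  4.18866411e+00,
       -3.39423903e-03,  1.70268727e-06]), 'position': array([167.73319487, 601.91897978, 403.87945111]), 'ee_rot': array([ 9.90768149e-01, -1.35564716e-01, -5.78105927e-05,  8.24665015e-04]), 'contact_force': array([-0.54340675, -0.60302459, -0.60764449]), 'wrist_torque': array([-0.02355353,  0.01177644,  0.00315915]), 'gripper_width': 85.8455053861246}
```

View pics/top0.png

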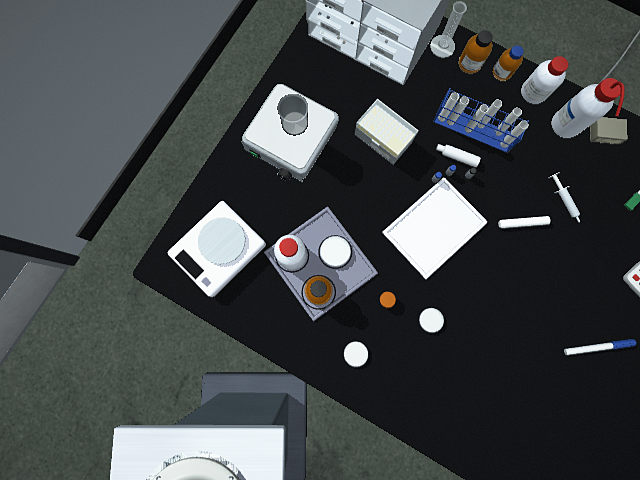

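View pics/scene0.png

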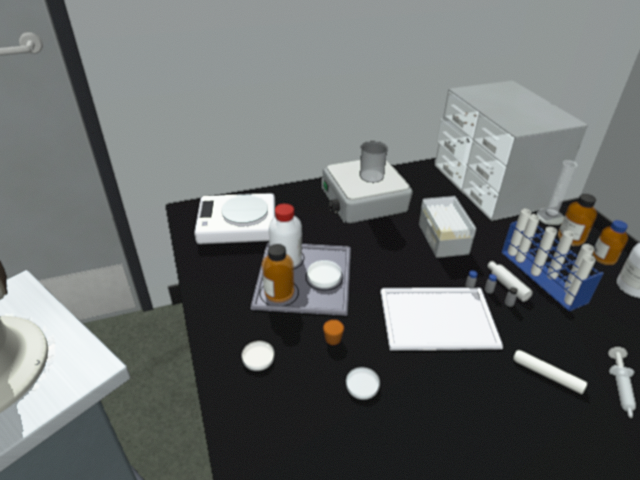

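Top view: balance at (217,248) with its pan at (221,241). The storage tray is at (321,262), with the white bottle at (289,247), the amber bottle at (318,289) and a dish at (335,251). The side tray is at (435,228), the stopper at (388,299) and the tip box at (387,130). Dish candidates are (335,251) on the tray, (356,354) and (431,320).

```bash
python3 - <<'E'
from h import *
im,d,P=load('top0'); C=cloud(P,d)
for n,u,v in[('balance',180,250),('pan',221,241),('tray',321,225),('wcap',289,246),('acap',318,288),('dish',335,251),('dec1',356,354),('dec2',431,320),('side',435,228),('stop',388,299),('tip',387,130),('hot',290,140),('hotcyl',293,105)]: print(n,C[v,u].round(1))
hsv=cv2.cvtColor(im,cv2.COLOR_BGR2HSV)
# components by height
for n,m,z in [('side',((hsv[...,2]>150)&(hsv[...,1]<40)),None)]:
    cs,_=cv2.findContours(m.astype('uint8'),cv2.RETR_EXTERNAL,cv2.CHAIN_APPROX_NONE)
    for c in cs:
        if cv2.contourArea(c)<250: continue
        M=c.reshape(-1,2).mean(0); 
        if not(150<M[0]<520 and 80<M[1]<380): continue
        zz=np.median(C[...,2][cv2.drawContours(np.zeros((480,640),'uint8'),[c],-1,1,-1)>0])
        w=np.array([ray(P,*p,zz)[:2] for p in c.reshape(-1,2)],'float32')
        print(M.round(),'z',zz.round(1),cv2.minAreaRect(w),cv2.minEnclosingCircle(w))
big=cv2.resize(im[180:380,160:510],None,fx=2.28,fy=2.28,interpolation=cv2.INTER_CUBIC); cv2.imwrite('pics/topcrop.png',big)
E
```

```text
balance [480.8  45.7  32.4]
pan [497.  -35.1  43.3]
tray [ 537.8 -227.1    3.4]
wcap [ 476.8 -170.7  112.1]
acap [ 403.8 -222.3  102.6]
dish [ 482.8 -255.    16.5]
dec1 [ 285.6 -295.    11. ]
dec2 [ 349.9 -441.4    7.3]
side [ 532.9 -457.8    3.2]
stop [ 389.  -356.2   25.5]
tip [ 717.7 -356.3   62.4]
hot [ 694.6 -165.5   64.7]
hotcyl [ 754.7 -172.    92.5]
[355. 354.] z 10.9 ((285.73968505859375, -294.0569152832031), (44.28024673461914, 43.94047546386719), 0.23060239851474762) ((286.4723815917969, -294.1881103515625), 23.109939575195312)
[431. 320.] z 10.9 ((350.93072509765625, -440.5561218261719), (43.66447067260742, 46.50934982299805), 0.24974554777145386) ((350.60333251953125, -440.6306457519531), 23.339155197143555)
[335. 251.] z 17.2 ((483.8507385253906, -254.93739318847656), (57.816646575927734, 59.19197463989258), 0.2868376672267914) ((483.1876220703125, -254.71485900878906), 30.08770751953125)
[290. 250.] z 88.6 ((475.07513427734375, -169.16323852539062), (69.54534149169922, 54.53732681274414), 1.4017503261566162) ((477.2952880859375, -173.33697509765625), 37.2479133605957)

[... 213 characters left out ...]
59375, -457.3411865234375), (127.26587677001953, 175.28213500976562), 41.8503532409668) ((535.836669921875, -456.2776184082031), 106.59125518798828)
[458. 154.] z 20.1 ((684.9800415039062, -506.9389953613281), (90.40704345703125, 22.650020599365234), 67.90215301513672) ((687.6292724609375, -508.0764465332031), 45.373287200927734)
[387. 127.] z 62.2 ((725.6546630859375, -357.0594482421875), (105.84295654296875, 66.70265197753906), 49.93022918701172) ((725.8753051757812, -357.29718017578125), 61.041709899902344)
[290. 128.] z 66.0 ((721.0621948242188, -164.42564392089844), (144.5894317626953, 144.36500549316406), 60.409820556640625) ((721.7660522460938, -164.82911682128906), 96.70451354980469)
```

View pics/topcrop.png

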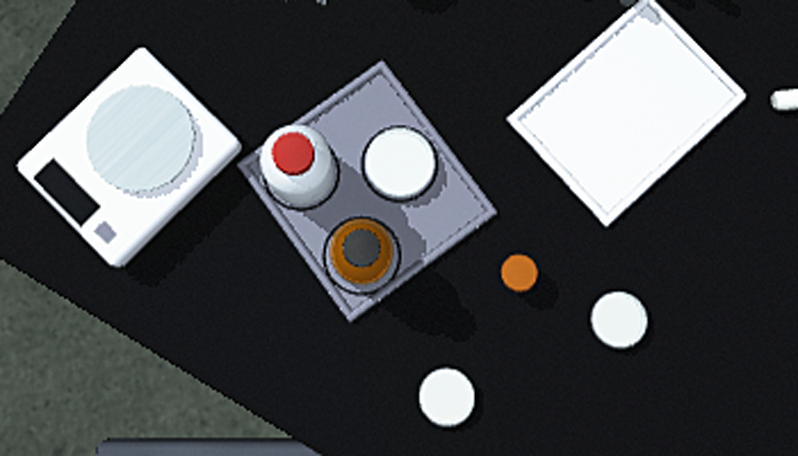

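View pics/wrist0.png

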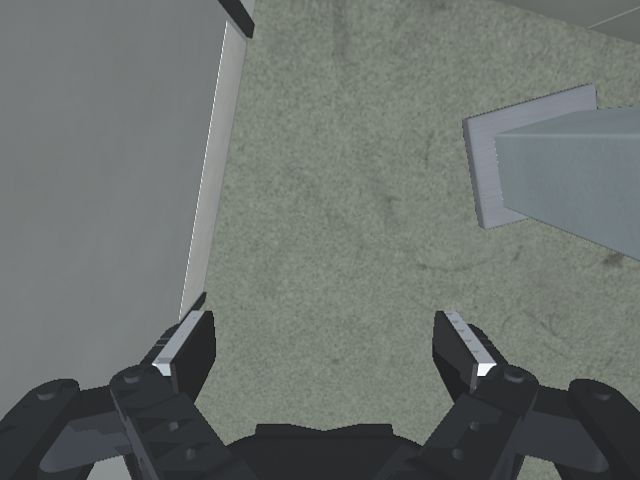

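The two loose dishes at (356,354) and (431,320) measure about 46 mm. The one on the tray at (335,251) measures 59–60 mm, so that is the dish I want, and the crop confirms it. Next I'll measure the poses more precisely.

```bash
cat >> h.py <<'E'
from scipy.spatial.transform import Rotation as Ro
def biggest(m,near=None):
    n,l,s,c=cv2.connectedComponentsWithStats(m.astype('uint8'))
    i=1+np.argmax(s[1:,4]) if near is None else l[near[1],near[0]]
    return l==i
def cen(P,m,z):
    cs,_=cv2.findContours(m.astype('uint8'),cv2.RETR_EXTERNAL,cv2.CHAIN_APPROX_NONE); c=max(cs,key=cv2.contourArea).reshape(-1,2)
    w=np.array([ray(P,*p,z)[:2] for p in c],'float32'); return cv2.fitEllipse(w), cv2.minAreaRect(w)
def go(x,y,z,yaw=None):
    """shift in tool axes from now to TCP x,y,z with tool-x world yaw (deg)"""
    s=arm.read_state(); R=Ro.from_quat(s['ee_rot']).as_matrix(); p=np.array(s['position'])
    y0=np.degrees(np.arctan2(R[1,0],R[0,0])); dy=0 if yaw is None else -((yaw-y0+180)%360-180)
    print('t',round(s['clock'],2),'pos',p.round(1),'yaw',y0.round(2),'tilt',R[:,2].round(4),'w',round(s['gripper_width'],1),'j6',round(s['joints'][5],2),'F',np.round(s['contact_force'],1))
    print(' shift',(R.T@(np.array([x,y,z])-p)).round(1),'spin',round(dy,2),'or',round(dy-np.sign(dy)*360,1))
E
python3 - <<'E'
from h import *
for n in('top0','scene0'):
    im,d,P=load(n); hsv=cv2.cvtColor(im,cv2.COLOR_BGR2HSV); H,S,V=cv2.split(hsv); C=cloud(P,d)
    roi=(C[...,0]>330)&(C[...,0]<600)&(C[...,1]>-330)&(C[...,1]<-110)
    red=roi&((H<6)|(H>174))&(S>120)&(V>60)&(C[...,2]>80)
    print(n,'red',[np.round(x,1) for x in cen(P,biggest(red),115)[0]])
    blk=roi&(C[...,2]>85)&(S<60)&(V<110)
    print('blk',[np.round(x,1) for x in cen(P,biggest(blk),101)[0]])
    wh=roi&(C[...,2]>9)&(C[...,2]<40)&(S<50)&(V>150)
    print('dish',[np.round(x,1) for x in cen(P,biggest(wh),17)[0]])
    # height-sliced depth of top of pan
    roi=(C[...,0]>380)&(C[...,0]<600)&(C[...,1]>-130)&(C[...,1]<90)
    for z0,z1,z in((28,60,34),(38.5,50,42)):
        m=roi&(C[...,2]>z0)&(C[...,2]<z1); r=cen(P,biggest(m),z); print('bal',z,r)
    roi=(C[...,0]>400)&(C[...,0]<680)&(C[...,1]>-600)&(C[...,1]<-320)
    m=roi&(V>120)&(S<40)&(C[...,2]<14)&(C[...,2]>-2);r=cen(P,biggest(m),8); print('side',r[1],cv2.boxPoints(r[1]).round(1).tolist())
E
```

```text
top0 red [array([ 474.7, -169.4]), array([30.5, 32.1]), np.float64(118.8)]
blk [array([ 403.8, -222.6]), array([24.6, 26. ]), np.float64(77.8)]
dish [array([ 483.4, -254.8]), array([58.1, 58.3]), np.float64(130.2)]
bal 34 (((486.32403564453125, -23.67055892944336), (142.9713134765625, 173.98048400878906), 46.802223205566406), ((486.2628479003906, -23.662124633789062), (124.12824249267578, 148.6459197998047), 45.6942138671875))
bal 42 (((499.2119445800781, -34.63426208496094), (89.44418334960938, 89.58557891845703), 104.81678771972656), ((499.5167541503906, -34.66421127319336), (90.25143432617188, 88.5740737915039), 2.1103336811065674))
side ((534.8207397460938, -456.1159973144531), (127.52080535888672, 174.3911590576172), 41.81815719604492) [[429.20001220703125, -433.6000061035156], [545.4000244140625, -563.5999755859375], [640.5, -478.6000061035156], [524.2000122070312, -348.6000061035156]]
scene0 red [array([ 470.8, -176.8]), array([31.6, 46.6]), np.float64(138.4)]
blk [array([ 400.2, -228.4]), array([27.3, 37.1]), np.float64(140.4)]
dish [array([ 481.6, -258.5]), array([58.4, 66. ]), np.float64(126.6)]
bal 34 (((483.27099609375, -26.764684677124023), (140.6658172607422, 174.7008056640625), 49.216796875), ((484.06561279296875, -29.191864013671875), (129.2149658203125, 147.76193237304688), 46.12318801879883))
bal 42 (((498.66162109375, -37.64535903930664), (90.14649963378906, 90.52220153808594), 163.23960876464844), ((497.32513427734375, -38.518524169921875), (91.37489318847656, 90.36356353759766), 42.0554313659668))
side ((534.2307739257812, -459.28607177734375), (134.2971649169922, 176.69456481933594), 41.89065933227539) [[425.29998779296875, -438.3999938964844], [543.2000122070312, -569.9000244140625], [643.2000122070312, -480.20001220703125], [525.2000122070312, -348.70001220703125]]
```

```bash
python3 -m jog '[[[43,39,0,10],[86,78,0,20],[129,117,0,30],[172,156,0,40],[215,195,0,50]]]' 85; python3 -c "
from h import *
go(450,120,404,-143.1)"
```

```text
clock: 0.78
position: [323.0, 354.5, 404.2]
ee_rot: [0.839, -0.544, 0.0, 0.001]
contact_force: [0.5, 0.7, -0.3]
gripper_width: 84.9
t 0.78 pos [323.  354.5 404.2] yaw -65.88 tilt [-3.0e-04 -1.7e-03 -1.0e+00] w 84.9 j6 -0.75 F [ 0.5  0.7 -0.3]
 shift [265.9 -20.1   0.5] spin 77.22 or -282.8
```

```bash
python3 -m jog '[[[55,-4,0,10],[110,-8,0,20],[165,-12,0,30],[220,-16,0,40],[275,-20,0,50]]]' 85; python3 -c "
from h import *
go(474.7,-169.4,404,-143.1)"
```

```text
clock: 1.4
position: [454.1, 110.0, 404.6]
ee_rot: [-0.528, 0.849, -0.001, -0.0]
contact_force: [0.7, 0.7, -0.1]
gripper_width: 84.4
t 1.4 pos [454.1 110.  404.6] yaw -116.2 tilt [-1.0e-04 -1.4e-03 -1.0e+00] w 84.4 j6 -1.04 F [ 0.7  0.7 -0.1]
 shift [ 241.6 -141.9    1. ] spin 26.9 or -333.1
```

```bash
python3 -m jog '[[[48,-28,0,10],[96,-57,0,20],[144,-85,0,27],[193,-113,0,27],[242,-142,0,27]]]' 85; python3 - <<'E'
from h import *
go(474.7,-169.4,221,-143.1)
grab('wrist','wr1')
E
```

```text
clock: 2.02
position: [474.3, -171.7, 405.0]
ee_rot: [-0.316, 0.949, -0.001, -0.0]
contact_force: [1.1, 0.7, 0.5]
gripper_width: 85.4
t 2.02 pos [ 474.3 -171.7  405. ] yaw -143.19 tilt [ 1.0e-04 -1.4e-03 -1.0e+00] w 85.4 j6 -0.9 F [1.1 0.7 0.5]
 shift [ -1.8   1.8 184. ] spin -0.09 or 359.9
```

View pics/wr1.png

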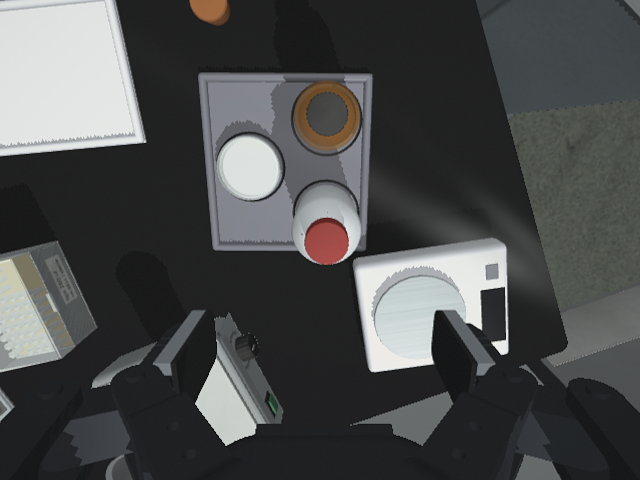

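The wrist view shows the tray with the dish at (250,166), the amber bottle at (327,115) and the white bottle's cap at (326,241). The pan is at (419,317). I'll cross-check the positions from this view.

```bash
python3 - <<'E'
from h import *
im,d,P=load('wr1'); H,S,V=cv2.split(cv2.cvtColor(im,cv2.COLOR_BGR2HSV)); C=cloud(P,d)
roi=(C[...,0]>330)&(C[...,0]<600)&(C[...,1]>-330)&(C[...,1]<-110)
f=lambda r:[np.round(x,1) for x in r]
print('red',f(cen(P,biggest(roi&((H<6)|(H>174))&(S>120)&(V>60)&(C[...,2]>80)),115)[0]))
print('blk',f(cen(P,biggest(roi&(C[...,2]>92)&(S<60)&(V<120)),101)[0]))
print('dish',f(cen(P,biggest(roi&(C[...,2]>9)&(C[...,2]<30)&(S<50)&(V>150)),17)[0]))
b=(C[...,0]>380)&(C[...,0]<600)&(C[...,1]>-130)&(C[...,1]<90)
print('pan',f(cen(P,biggest(b&(C[...,2]>38.5)&(C[...,2]<50)),42)[0]), np.median(C[300:330,400:430,2]))
# tray rect
m=roi&(C[...,2]>1.5)&(C[...,2]<14)&(V>70)&(H>100)&(H<135)
m=cv2.morphologyEx(m.astype('uint8'),cv2.MORPH_CLOSE,np.ones((9,9)))
r=cen(P,biggest(m),8);print('tray',r[1])
im,d,P=load('top0');
print('tray corners(top,z8):',[ray(P,160+u/2.28,180+v/2.28,8)[:2].round(1).tolist() for u,v in((382,61),(497,213),(350,321))])
E
```

```text
red [array([ 475. , -169.2]), array([30.7, 34.4]), np.float64(126.8)]
blk [array([612.9, -70.7]), array([179.6, 594.9]), np.float64(36.9)]
dish [array([ 484.3, -253.9]), array([58.5, 58.9]), np.float64(31.2)]
pan [array([501. , -38.1]), array([83. , 92.2]), np.float64(95.2)] 42.43031407966457
tray ((467.7090759277344, -221.48870849609375), (180.77462768554688, 158.2451171875), 36.44245910644531)
tray corners(top,z8): [[574.7, -240.1], [439.8, -340.1], [347.4, -213.5]]
```

```bash
python3 -m jog '[[[-1,1,35,0],[-2,2,70,0],[-2,2,105,0],[-2,2,130,0],[-2,2,130,0]]]' 85; python3 -c "
from h import *
go(475,-169.3,221,-143.1)"
```

```text
clock: 2.7
position: [474.2, -173.8, 272.9]
ee_rot: [-0.313, 0.95, -0.0, -0.003]
contact_force: [0.3, -0.4, 0.7]
gripper_width: 85.1
t 2.7 pos [ 474.2 -173.8  272.9] yaw -143.49 tilt [-0.0061 -0.003  -1.    ] w 85.1 j6 -0.91 F [ 0.3 -0.4  0.7]
 shift [-3.6  3.1 51.8] spin -0.39 or 359.6
```

```bash
python3 -m jog '[[[-4,3,15,0],[-4,3,30,0],[-4,3,45,0],[-4,3,52,0],[-4,3,52,0]]]' 85; python3 -c "
from h import *
go(475,-169.3,221,-143.1)"
```

```text
clock: 3.32
position: [475.5, -169.0, 220.8]
ee_rot: [-0.313, 0.95, -0.0, -0.003]
contact_force: [0.4, 0.3, 0.3]
gripper_width: 84.9
t 3.33 pos [ 475.5 -169.   220.8] yaw -143.48 tilt [-0.0064 -0.003  -1.    ] w 84.9 j6 -0.92 F [0.4 0.3 0.3]
 shift [ 0.5  0.  -0.2] spin -0.38 or 359.6
```

```bash
python3 -m jog '[[[0,0,0,0],[0,0,0,0],[0,0,0,0],[0,0,0,0],[0,0,0,0]]]' 45; python3 -m jog '[[[0,0,0,0],[0,0,-10,0],[0,0,-30,0],[0,0,-60,0],[0,0,-90,0]]]' 45; python3 -c "
from h import *
go(561.7,-487,330,131.8)"
```

```text
clock: 3.95
position: [475.9, -169.0, 221.9]
ee_rot: [-0.314, 0.95, -0.001, -0.003]
contact_force: [-1.6, 0.9, 6.1]
gripper_width: 55.6
clock: 4.58
position: [476.0, -168.7, 312.9]
ee_rot: [-0.313, 0.95, -0.001, -0.003]
contact_force: [0.5, 0.8, -1.4]
gripper_width: 54.8
t 4.58 pos [ 476.  -168.7  312.9] yaw -143.46 tilt [-0.0049 -0.0032 -1.    ] w 54.8 j6 -0.92 F [ 0.5  0.8 -1.4]
 shift [ 120.8 -306.8  -16.5] spin 84.74 or -275.3
```

```bash
python3 - <<'E'
from h import *
im,d,P=grab('scene','sc1'); cv2.imwrite('pics/sc1c.png',cv2.resize(im[120:340,180:400],None,fx=2.7,fy=2.7))
E
```

```text
(no output)
```

View pics/sc1c.png

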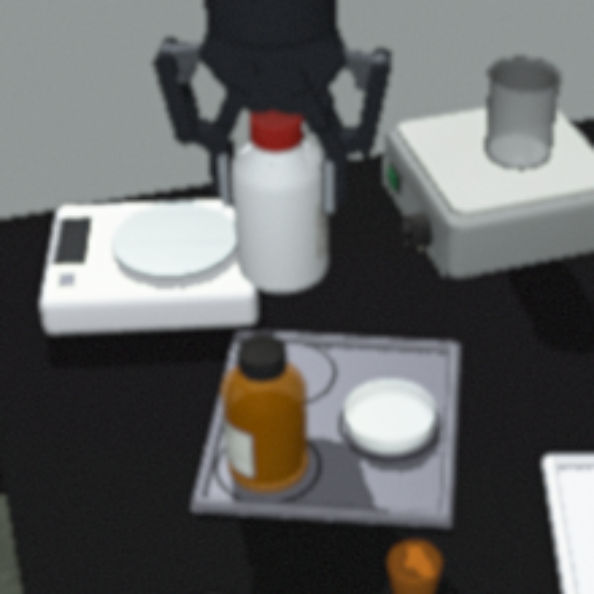

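```bash
python3 -m jog '[[[17,-43,-3,8],[38,-96,-8,17],[60,-150,-10,26],[80,-204,-10,35],[95,-240,-10,43]]]'; python3 -c "
from h import *
go(561.7,-487,320,131.8)"
```

```text
clock: 5.25
position: [544.2, -420.6, 327.9]
ee_rot: [0.059, 0.998, -0.002, 0.002]
contact_force: [0.8, 0.8, -1.3]
gripper_width: 55.4
t 5.25 pos [ 544.2 -420.6  327.9] yaw 173.25 tilt [ 0.0029 -0.0047 -1.    ] w 55.4 j6 -1.27 F [ 0.8  0.8 -1.3]
 shift [-25.1 -63.9   8.3] spin 41.45 or -318.5
```

```bash
python3 -m jog '[[[-8,-18,2,10],[-16,-40,6,20],[-25,-64,8,30],[-25,-64,8,41],[-25,-64,8,41]]]'; python3 - <<'E'
from h import *
im,d,P=grab('wrist','wr2')
go(561.7,-487,225,131.8)
E
```

```text
clock: 5.88
position: [561.3, -487.3, 319.3]
ee_rot: [0.404, 0.915, -0.001, 0.001]
contact_force: [-0.1, 0.2, -1.4]
gripper_width: 55.1
t 5.92 pos [ 561.4 -487.1  319.7] yaw 132.4 tilt [ 0.0021 -0.0039 -1.    ] w 55.7 j6 -1.91 F [ 0.4 -0.2 -1.4]
 shift [ 0.2  0.4 94.7] spin 0.6 or -359.4
```

View pics/wr2.png

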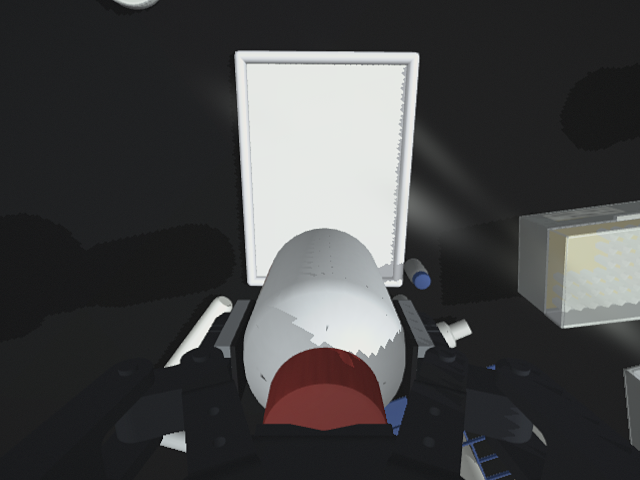

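```bash
python3 - <<'E'
from h import *
im,d,P=load('wr2')
q=[ray(P,u,v,8)[:2] for u,v in((236,53),(419,53),(401,287),(249,286))]
print(np.round(q,1).tolist(), np.mean(q,0).round(1))
im,d,P=load('top0'); C=cloud(P,d).reshape(-1,3); C=C[C[:,2]>15]
for p in((562,-487),(508,-427)):
    r=np.hypot(C[:,0]-p[0],C[:,1]-p[1]); k=r<110
    for lo in range(0,110,15):
        s=C[(r>=lo)&(r<lo+15)]
        if len(s): print(p,lo,'maxz',s[s[:,2].argmax()].round())
E
```

```text
[[433.5, -434.2], [525.8, -350.3], [640.6, -479.1], [548.1, -562.0]] [ 537.  -456.4]
(562, -487) 60 maxz [ 632. -464.   36.]
(562, -487) 75 maxz [ 633. -458.   38.]
(562, -487) 90 maxz [ 644. -528.   39.]
(562, -487) 105 maxz [ 664. -546.   24.]
```

```bash
python3 -m jog '[[[0,1,25,0],[0,1,50,0],[0,1,75,0],[0,1,92,0],[0,1,94,0]]]'; python3 -c "
from h import *
go(563,-486,222.5,131.8)"
```

```text
clock: 6.55
position: [562.1, -486.4, 224.3]
ee_rot: [0.403, 0.915, -0.001, 0.0]
contact_force: [0.3, 0.2, -1.7]
gripper_width: 55.2
t 6.55 pos [ 562.1 -486.4  224.3] yaw 132.48 tilt [-3.0e-04 -2.5e-03 -1.0e+00] w 55.2 j6 -1.91 F [ 0.3  0.2 -1.7]
 shift [-0.3  0.9  1.8] spin 0.68 or -359.3
```

```bash
python3 -m jog '[[[0,0,1,0],[0,0,2,0],[0,0,2,0],[0,0,3,0],[0,0,3,0]]]'; 
```

```text
clock: 7.18
position: [562.3, -486.5, 222.1]
ee_rot: [0.403, 0.915, -0.001, 0.001]
contact_force: [-0.2, -0.3, 1.8]
gripper_width: 54.9
```

```bash
python3 -m jog '[[[0,0,0,0],[0,0,0,0],[0,0,0,0],[0,0,0,0],[0,0,0,0]]]' 85; python3 -m jog '[[[0,0,-15,0],[0,0,-50,0],[0,0,-90,0],[0,0,-130,0],[0,0,-150,0]]]'; python3 - <<'E'
from h import *
go(403.7,-222.4,370,-143.1)
im,d,P=grab('scene','sc2'); cv2.imwrite('pics/sc2c.png',im[150:400,220:560])
E
```

```text
clock: 7.8
position: [562.2, -486.5, 222.1]
ee_rot: [0.403, 0.915, -0.001, 0.001]
contact_force: [-0.0, -0.6, -0.7]
gripper_width: 84.8
clock: 8.43
position: [562.1, -486.2, 377.1]
ee_rot: [0.403, 0.915, -0.002, 0.004]
contact_force: [0.6, -0.0, 0.1]
gripper_width: 85.0
t 8.43 pos [ 562.1 -486.2  377.1] yaw 132.51 tilt [ 0.0058 -0.0073 -1.    ] w 85.0 j6 -1.91 F [ 0.6 -0.   0.1]
 shift [301.5  61.4   4.3] spin -84.39 or 275.6
```

View pics/sc2c.png

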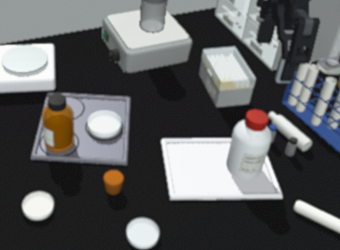

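```bash
python3 -m jog '[[[40,8,0,-8],[95,19,0,-18],[152,31,0,-28],[210,43,0,-38],[260,53,0,-48]]]' 85; python3 -c "
from h import *
go(403.7,-222.4,340,-143.1)"
```

```text
clock: 9.1
position: [424.1, -257.4, 376.5]
ee_rot: [-0.008, 1.0, -0.005, 0.005]
contact_force: [0.5, 0.3, -0.4]
gripper_width: 85.2
t 9.1 pos [ 424.1 -257.4  376.5] yaw -179.13 tilt [ 0.0093 -0.01   -0.9999] w 85.2 j6 -1.34 F [ 0.5  0.3 -0.4]
 shift [20.2 35.7 35.9] spin -36.03 or 324.0
```

```bash
python3 -m jog '[[[10,16,10,-10],[20,32,20,-20],[20,36,30,-29],[20,36,36,-36],[20,36,36,-36]]]' 85; python3 - <<'E'
from h import *
go(403.7,-222.4,208,-143.1)
im,d,P=grab('wrist','wr3')
E
```

```text
clock: 9.72
position: [403.7, -221.9, 339.9]
ee_rot: [-0.316, 0.949, -0.006, 0.003]
contact_force: [0.4, -0.0, -0.1]
gripper_width: 85.3
t 9.72 pos [ 403.7 -221.9  339.9] yaw -143.2 tilt [ 0.0089 -0.01   -0.9999] w 85.3 j6 -0.79 F [ 0.4 -0.  -0.1]
 shift [  0.4   1.4 131.9] spin -0.1 or 359.9
```

View pics/wr3.png

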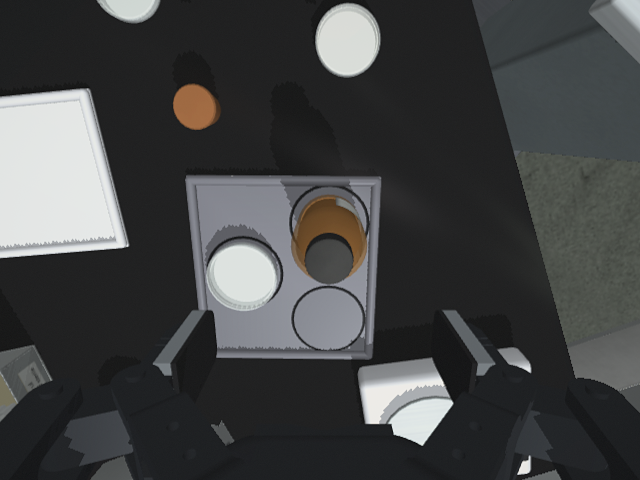

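```bash
cat >> h.py <<'E'
def ringfit(P,im,center,z=3.2,r=34):
    """dark pixels near a ring -> circle centre by least squares, polar darkest-pixel search about predicted centre"""
    g=cv2.cvtColor(im,cv2.COLOR_BGR2GRAY); c=np.array(center,float)
    for _ in range(4):
        pts=[]
        for a in np.arange(0,360,3):
            rs=np.arange(r-5,r+5,.4); e=np.array([np.cos(np.radians(a)),np.sin(np.radians(a))])
            X=[proj(P,[*(c+q*e),z]) for q in rs]
            v=[g[int(round(x[1])),int(round(x[0]))] if 0<=x[0]<639 and 0<=x[1]<479 else 255 for x in X]
            v=np.array(v,float); 
            if v.min()<45 and np.median(v)-v.min()>25:
                w=np.clip(v.min()+15-v,0,None); pts.append(c+e*(rs*w).sum()/w.sum())
        pts=np.array(pts); A=np.c_[2*pts,np.ones(len(pts))]; s=np.linalg.lstsq(A,(pts**2).sum(1),rcond=None)[0]
        rr=np.sqrt(s[2]+s[0]**2+s[1]**2); c=s[:2]
    return c.round(1),rr.round(1),len(pts)
E
python3 - <<'E'
from h import *
im,d,P=load('wr3'); H,S,V=cv2.split(cv2.cvtColor(im,cv2.COLOR_BGR2HSV)); C=cloud(P,d)
print(ringfit(P,im,(475.4,-168.6)))
roi=(C[...,0]>360)&(C[...,0]<445)&(C[...,1]>-265)&(C[...,1]<-180)
print('blk',cen(P,biggest(roi&(C[...,2]>88)&(S<60)&(V<120)),101)[0])
roi=(C[...,0]>430)&(C[...,0]<540)&(C[...,1]>-300)&(C[...,1]<-200)
print('dish',cen(P,biggest(roi&(C[...,2]>9)&(C[...,2]<30)&(S<50)&(V>150)),17)[0])
E
```

```text
(array([ 476.6, -167.8]), np.float64(32.8), 90)
blk ((489.94451904296875, -155.4832305908203), (143.970947265625, 294.4422912597656), 40.3227424621582)
dish ((484.1780700683594, -254.26499938964844), (58.581626892089844, 60.67436599731445), 95.90113067626953)
```

```bash
python3 -c "
from h import *
go(402.5,-221,208,-143.1)"; python3 -m jog '[[[0,0,35,0],[0,0,70,0],[1,0,105,0],[1,0,120,0],[1,0,120,0]]]' 85; python3 -c "
from h import *
go(402.5,-221,208,-143.1)"
```

```text
t 9.78 pos [ 403.8 -222.1  340.2] yaw -143.25 tilt [ 0.0096 -0.0102 -0.9999] w 84.8 j6 -0.79 F [ 0.6  0.6 -0.1]
 shift [  0.6   3.5 132.2] spin -0.15 or 359.9
clock: 10.4
position: [404.2, -224.0, 219.6]
ee_rot: [-0.315, 0.949, -0.006, 0.002]
contact_force: [-0.1, 1.1, 0.1]
gripper_width: 85.0
t 10.4 pos [ 404.2 -224.   219.6] yaw -143.33 tilt [ 0.0074 -0.0099 -0.9999] w 85.0 j6 -0.79 F [-0.1  1.1  0.1]
 shift [-0.5  3.6 11.5] spin -0.23 or 359.8
```

```bash
python3 -m jog '[[[0,2,3,0],[0,4,6,0],[0,4,10,0],[0,4,11,0],[0,4,11,0]]]' 85; python3 -m jog '[[[0,0,0,0],[0,0,0,0],[0,0,0,0],[0,0,0,0],[0,0,0,0]]]' 40;  python3 -m jog '[[[0,0,0,0],[0,0,-10,0],[0,0,-30,0],[0,0,-60,0],[0,0,-90,0]]]' 40; python3 - <<'E'
from h import *
go(509.9,-426.5,310,131.8)
im,d,P=grab('scene','sc3'); cv2.imwrite('pics/sc3c.png',cv2.resize(im[100:400,180:520],None,fx=2,fy=2))
E
```

```text
clock: 11.02
position: [401.9, -220.9, 208.5]
ee_rot: [-0.315, 0.949, -0.006, 0.002]
contact_force: [0.1, 0.6, 0.5]
gripper_width: 85.0
clock: 11.65
position: [401.9, -220.9, 209.0]
ee_rot: [-0.315, 0.949, -0.006, 0.002]
contact_force: [-1.0, 1.6, 5.7]
gripper_width: 50.6
clock: 12.28
position: [401.0, -219.9, 300.0]
ee_rot: [-0.315, 0.949, -0.006, 0.002]
contact_force: [0.3, -0.4, -1.3]
gripper_width: 50.0
t 12.28 pos [ 401.  -219.9  300. ] yaw -143.33 tilt [ 0.0072 -0.0099 -0.9999] w 50.0 j6 -0.8 F [ 0.3 -0.4 -1.3]
 shift [  36.  -230.8   -7.2] spin 84.87 or -275.1
```

View pics/sc3c.png

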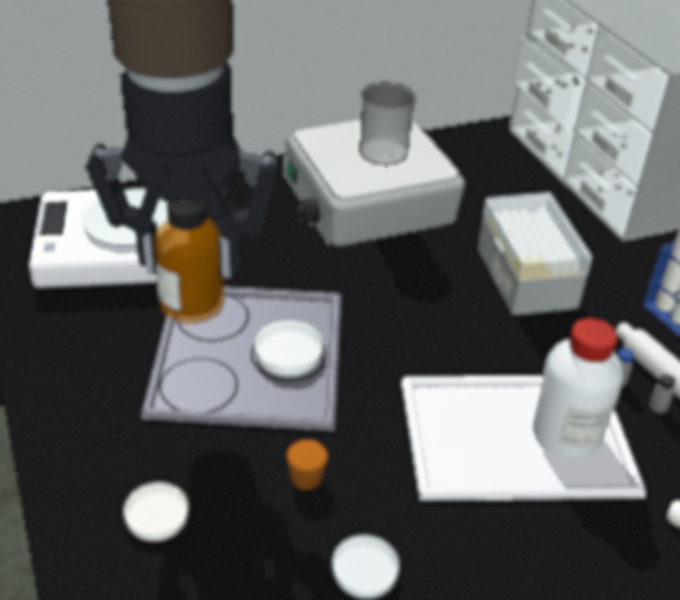

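```bash
python3 -m jog '[[[5,-35,-3,9],[13,-85,-7,18],[21,-135,-7,27],[29,-185,-7,36],[36,-225,-7,45]]]'; python3 -m jog '[[[0,0,0,10],[0,0,0,20],[0,0,0,30],[0,0,0,40],[0,0,0,40]]]'; python3 -c "
from h import *
go(509.9,-426.5,213,131.8)"
```

```text
clock: 12.95
position: [508.3, -423.7, 314.7]
ee_rot: [0.075, 0.997, -0.005, 0.008]
contact_force: [0.9, 0.4, -1.5]
gripper_width: 50.2
clock: 13.58
position: [508.1, -423.7, 314.4]
ee_rot: [0.411, 0.912, -0.002, 0.009]
contact_force: [0.6, -0.9, -1.4]
gripper_width: 50.7
t 13.57 pos [ 508.1 -423.7  314.4] yaw 131.5 tilt [ 0.0141 -0.0116 -0.9998] w 50.7 j6 -1.97 F [ 0.6 -0.9 -1.4]
 shift [ -1.4  -0.8 101.4] spin -0.3 or 359.7
```

```bash
python3 -m jog '[[[-1,-1,25,0],[-1,-1,50,0],[-1,-1,75,0],[-1,-1,95,0],[-1,-1,98,0]]]'; python3 -c "
from h import *
go(509,-426.5,210,131.8)"
```

```text
clock: 14.2
position: [508.9, -425.9, 214.6]
ee_rot: [0.41, 0.912, -0.002, 0.007]
contact_force: [0.2, -0.4, -1.0]
gripper_width: 50.1
t 14.2 pos [ 508.9 -425.9  214.6] yaw 131.62 tilt [ 0.0107 -0.0096 -0.9999] w 50.1 j6 -1.97 F [ 0.2 -0.4 -1. ]
 shift [-0.4 -0.3  4.6] spin -0.18 or 359.8
```

```bash
python3 -m jog '[[[0,0,1,0],[0,0,2,0],[0,0,3,0],[0,0,4,0],[0,0,5,0]]]'; python3 -m jog '[[[0,0,0,0],[0,0,0,0],[0,0,0,0],[0,0,0,0],[0,0,0,0]]]'
```

```text
clock: 14.82
position: [509.0, -426.0, 209.7]
ee_rot: [0.41, 0.912, -0.002, 0.007]
contact_force: [0.3, -0.2, -1.8]
gripper_width: 50.5
clock: 15.45
position: [509.0, -426.0, 209.8]
ee_rot: [0.41, 0.912, -0.002, 0.007]
contact_force: [0.4, -0.2, -2.7]
gripper_width: 50.3
```

```bash
python3 -m jog '[[[0,0,0.5,0],[0,0,1,0],[0,0,1,0],[0,0,1,0],[0,0,1,0]]]'; python3 -m jog '[[[0,0,0.5,0],[0,0,1,0],[0,0,1,0],[0,0,1,0],[0,0,1,0]]]'
```

```text
clock: 16.08
position: [509.1, -426.1, 209.3]
ee_rot: [0.41, 0.912, -0.002, 0.007]
contact_force: [-0.2, 0.7, 2.9]
gripper_width: 50.1
clock: 16.7
position: [509.2, -426.2, 209.1]
ee_rot: [0.409, 0.912, -0.003, 0.008]
contact_force: [-2.0, 1.1, 6.0]
gripper_width: 50.3
```

Touching now. I'll release it and rise, then head for the dish.

```bash
python3 -m jog '[[[0,0,0,0],[0,0,0,0],[0,0,0,0],[0,0,0,0],[0,0,0,0]]]' 85; python3 -m jog '[[[0,0,-15,0],[0,0,-50,0],[0,0,-90,0],[0,0,-130,0],[0,0,-150,0]]]'; python3 - <<'E'
from h import *
go(484.1,-254.4,330,-143.1)
im,d,P=grab('scene','sc4'); cv2.imwrite('pics/sc4c.png',cv2.resize(im[100:400,180:520],None,fx=2,fy=2))
E
```

```text
clock: 17.32
position: [509.2, -426.2, 209.0]
ee_rot: [0.409, 0.912, -0.003, 0.008]
contact_force: [0.4, 0.3, 0.2]
gripper_width: 84.9
clock: 17.95
position: [507.5, -424.7, 363.5]
ee_rot: [0.409, 0.912, -0.003, 0.011]
contact_force: [-0.2, 1.1, 0.1]
gripper_width: 85.5
t 17.95 pos [ 507.5 -424.7  363.5] yaw 131.68 tilt [ 0.0169 -0.0142 -0.9998] w 85.5 j6 -1.96 F [-0.2  1.1  0.1]
 shift [143.5  95.6  30.7] spin -85.22 or 274.8
```

View pics/sc4c.png

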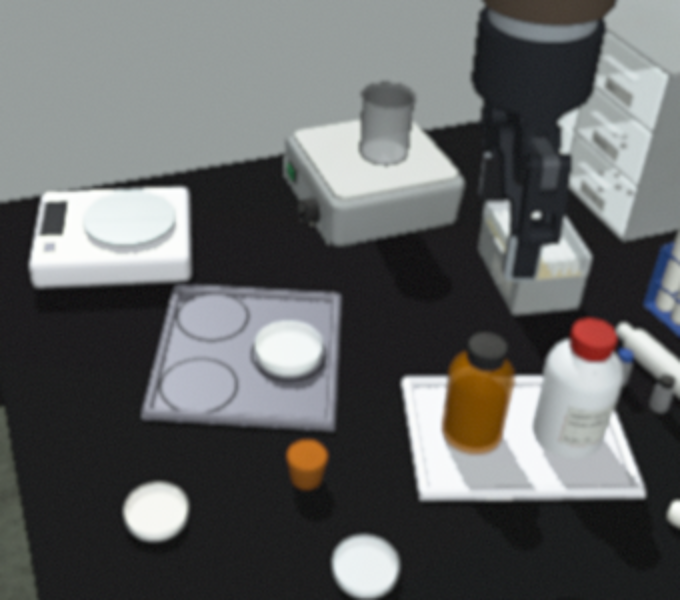

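```bash
cat >> h.py <<'E'
def gp(x,y,ztcp,yaw=None,L=155):
    s=arm.read_state(); z=Ro.from_quat(s['ee_rot']).as_matrix()[:,2]
    go(x-L*z[0],y-L*z[1],ztcp,yaw)
E
python3 -c "
from h import *
gp(484.1,-254.4,280,126.9)"
```

```text
t 18.0 pos [ 507.8 -424.9  365.8] yaw 131.7 tilt [ 0.0198 -0.0165 -0.9997] w 85.3 j6 -1.96 F [ 0.2 -0.6  2.1]
 shift [149.2  94.9  82.4] spin 4.8 or -355.2
```

```bash
python3 -m jog '[[[25,16,0,2],[65,41,5,4],[105,66,30,5],[140,90,60,5],[149,95,80,5]]]' 85; python3 - <<'E'
from h import *
gp(484.1,-254.4,200,126.9)
im,d,P=grab('wrist','wr4')
E
```

```text
clock: 18.62
position: [480.2, -249.7, 281.7]
ee_rot: [0.447, 0.894, -0.003, 0.012]
contact_force: [1.0, -0.2, -0.2]
gripper_width: 84.9
t 18.62 pos [ 480.2 -249.7  281.7] yaw 126.83 tilt [ 0.0188 -0.0159 -0.9997] w 84.9 j6 -2.33 F [ 1.  -0.2 -0.2]
 shift [-0.4 -1.  81.8] spin -0.07 or 359.9
```

View pics/wr4.png

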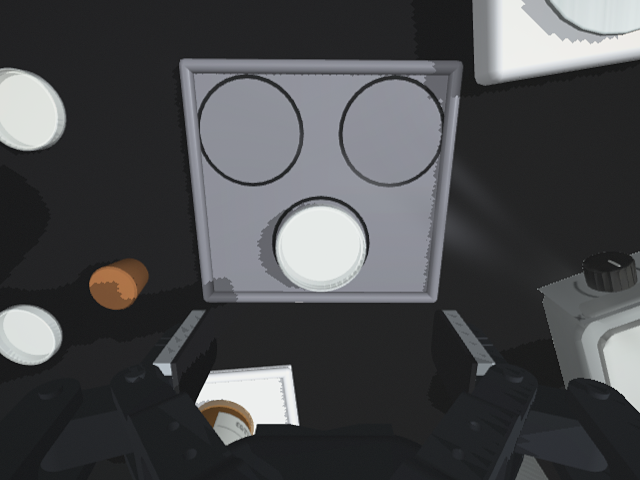

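```bash
python3 - <<'E'
from h import *
im,d,P=load('wr4'); H,S,V=cv2.split(cv2.cvtColor(im,cv2.COLOR_BGR2HSV)); C=cloud(P,d)
print('white ring',ringfit(P,im,(475.9,-168.2)),'amber ring',ringfit(P,im,(403.6,-222.3)))
roi=(C[...,0]>430)&(C[...,0]<540)&(C[...,1]>-300)&(C[...,1]<-200)
print('dish',cen(P,biggest(roi&(C[...,2]>9)&(C[...,2]<30)&(S<50)&(V>150)),17)[0])
E
python3 -m jog '[[[0,-1,25,0],[0,-1,50,0],[0,-1,75,0],[0,-1,85,0],[0,-1,85,0]]]' 85;  python3 -c "
from h import *
gp(484.2,-254.3,174,126.9,165)"
```

```text
white ring (array([ 476.6, -167.9]), np.float64(32.6), 77) amber ring (array([ 404.3, -221.4]), np.float64(32.6), 100)
dish ((484.2215270996094, -253.95169067382812), (58.76360321044922, 60.14527893066406), 31.761526107788086)
clock: 19.3
position: [480.0, -251.5, 194.3]
ee_rot: [0.448, 0.894, -0.003, 0.009]
contact_force: [-0.1, 0.2, -0.7]
gripper_width: 84.9
t 19.3 pos [ 480.  -251.5  194.3] yaw 126.78 tilt [ 0.0136 -0.0142 -0.9998] w 84.9 j6 -2.34 F [-0.1  0.2 -0.7]
 shift [-1.1  1.2 20.3] spin -0.12 or 359.9
```

```bash
python3 -m jog '[[[-1,1,7,0],[-1,1,14,0],[-1,1,19,0],[-1,1,20,0],[-1,1,20,0]]]' 85;  python3 - <<'E'
from h import *
gp(484.2,-254.3,174,126.9,165)
im,d,P=grab('wrist','wr5')
E
```

```text
clock: 19.92
position: [481.7, -252.0, 174.3]
ee_rot: [0.448, 0.894, -0.003, 0.009]
contact_force: [0.1, 0.6, -0.7]
gripper_width: 85.1
t 19.93 pos [ 481.7 -252.   174.3] yaw 126.78 tilt [ 0.0136 -0.0142 -0.9998] w 85.1 j6 -2.34 F [ 0.1  0.6 -0.7]
 shift [-0.1  0.2  0.3] spin -0.12 or 359.9
```

View pics/wr5.png

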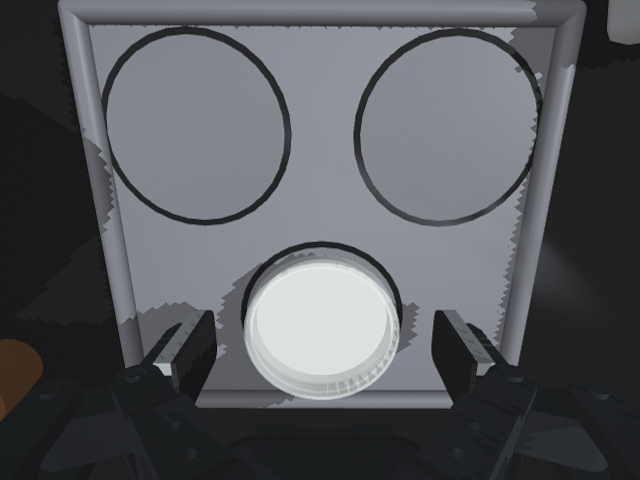

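The dish at (322,325) sits between the pads at (215,345) and (433,345). I'll close now, using the wrist force to catch any floor contact.

```bash
python3 -m jog '[[[0,0,0,0],[0,0,0,0],[0,0,0,0],[0,0,0,0],[0,0,0,0]]]' 50; python3 -m jog '[[[0,0,-2,0],[0,0,-6,0],[0,0,-15,0],[0,0,-30,0],[0,0,-60,0]]]'; python3 - <<'E'
from h import *
gp(499,-35.3,250,170,165)
im,d,P=grab('wrist','wr6')
im,d,P=grab('scene','sc6');cv2.imwrite('pics/sc6c.png',cv2.resize(im[100:400,180:520],None,fx=2,fy=2))
E
```

```text
clock: 20.6
position: [482.0, -252.0, 175.4]
ee_rot: [0.448, 0.894, -0.003, 0.01]
contact_force: [-1.2, 1.6, 5.2]
gripper_width: 56.8
clock: 21.22
position: [480.8, -251.1, 235.8]
ee_rot: [0.448, 0.894, -0.004, 0.009]
contact_force: [1.0, 0.3, 0.6]
gripper_width: 56.8
t 21.23 pos [ 480.8 -251.1  235.8] yaw 126.81 tilt [ 0.0126 -0.0142 -0.9998] w 56.8 j6 -2.33 F [1.  0.3 0.6]
 shift [164.7 143.7 -17.1] spin -43.19 or 316.8
```

View pics/wr6.png

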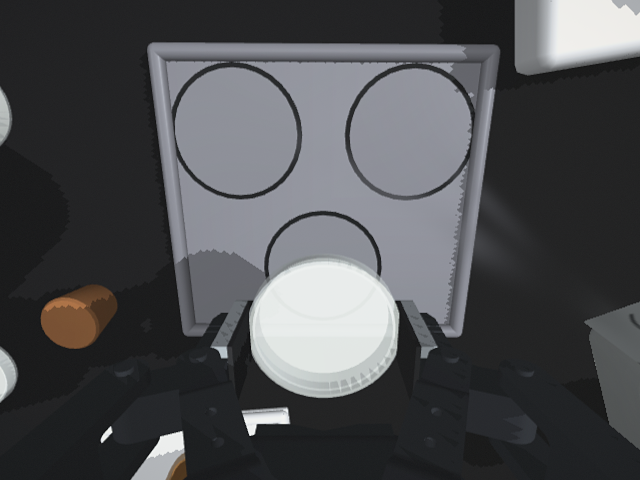

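View pics/sc6c.png

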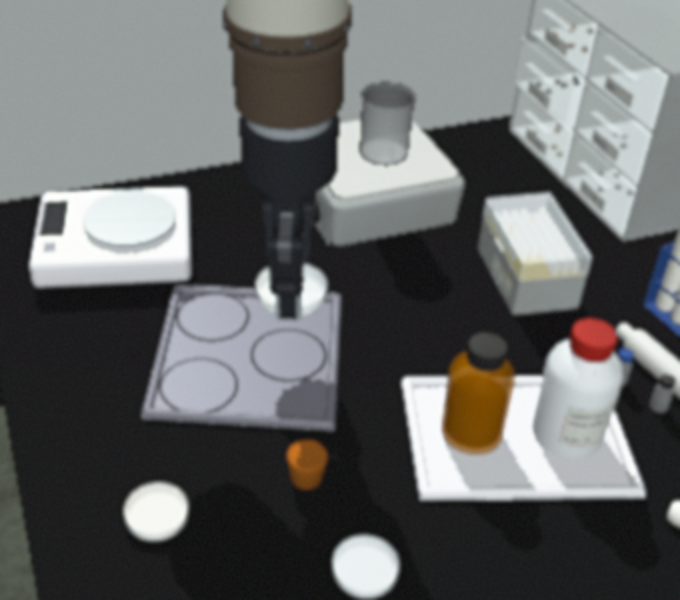

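```bash
python3 -m jog '[[[25,22,-8,-8],[65,56,-17,-17],[105,92,-17,-26],[145,127,-17,-35],[165,144,-17,-43]]]'; python3 - <<'E'
from h import *
gp(499,-35.3,225,None,165)
im,d,P=grab('wrist','wr7')
E
```

```text
clock: 21.95
position: [498.1, -30.6, 253.5]
ee_rot: [0.085, 0.996, -0.007, 0.012]
contact_force: [0.1, 0.3, 0.2]
gripper_width: 56.3
t 21.95 pos [498.1 -30.6 253.5] yaw 170.29 tilt [ 0.0231 -0.0166 -0.9996] w 56.3 j6 -2.04 F [0.1 0.3 0.2]
 shift [ 3.3 -2.1 28.5] spin 0 or 0
```

View pics/wr7.png

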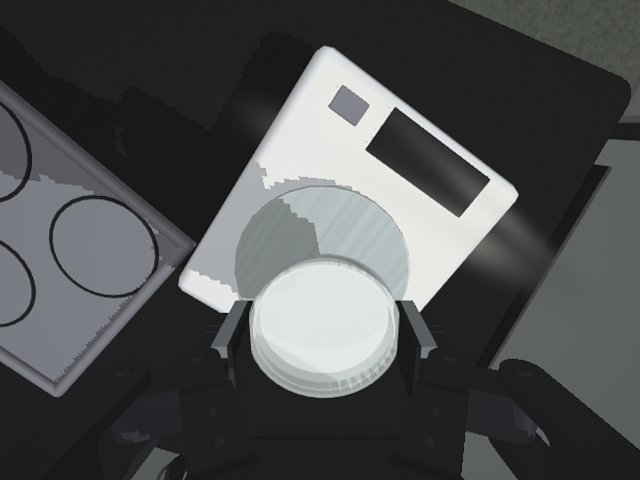

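```bash
python3 - <<'E'
from h import *
im,d,P=load('wr7')
q=np.array([ray(P,u,v,42)[:2] for u,v in((235,263),(409,265),(323,185),(246,228),(398,225),(283,193),(365,195))])
A=np.c_[2*q,np.ones(len(q))]; s=np.linalg.lstsq(A,(q**2).sum(1),rcond=None)[0]; print(s[:2],np.sqrt(s[2]+s[0]**2+s[1]**2))
H,S,V=cv2.split(cv2.cvtColor(im,cv2.COLOR_BGR2HSV)); C=cloud(P,d)
m=(C[...,2]>70)&(C[...,2]<110)&(V>140)&(S<40)
m[:250]=0; m[400:]=0; print('dish held z',np.percentile(C[...,2][biggest(m)],[5,50,95]), cen(P,biggest(m),np.median(C[...,2][biggest(m)]))[0])
E
```

```text
[498.60716764 -33.12516094] 45.06632784932457
dish held z [94.53944824 95.68876951 96.68847711] ((501.9165344238281, -32.232906341552734), (57.64905548095703, 61.24903869628906), 70.2558822631836)
```

```bash
python3 -m jog '[[[2,-1,9,0],[3,-2,18,0],[3,-2,27,0],[3,-2,35,0],[3,-2,36,0]]]'; python3 - <<'E'
from h import *
gp(499,-34.5,213.5,None,165)
E
```

```text
clock: 22.62
position: [495.9, -31.8, 216.6]
ee_rot: [0.083, 0.996, -0.007, 0.012]
contact_force: [-0.3, 0.2, 0.6]
gripper_width: 57.0
t 22.62 pos [495.9 -31.8 216.6] yaw 170.5 tilt [ 0.0222 -0.0167 -0.9996] w 57.0 j6 -2.04 F [-0.3  0.2  0.6]
 shift [ 0.7 -0.   3.1] spin 0 or 0
```

```bash
python3 -m jog '[[[0,0,1,0],[1,0,1,0],[1,0,2,0],[1,0,2,0],[1,0,2,0]]]';python3 -m jog '[[[0,0,0,0],[0,0,1,0],[0,0,1,0],[0,0,1,0],[0,0,1,0]]]'
```

```text
clock: 23.25
position: [495.1, -31.6, 214.8]
ee_rot: [0.083, 0.996, -0.007, 0.012]
contact_force: [-0.2, 0.2, -0.0]
gripper_width: 57.0
clock: 23.88
position: [495.1, -31.5, 214.6]
ee_rot: [0.083, 0.996, -0.007, 0.012]
contact_force: [-2.8, 1.3, 6.5]
gripper_width: 56.9
```

```bash
python3 -m jog '[[[0,0,0,0],[0,0,0,0],[0,0,0,0],[0,0,0,0],[0,0,0,0]]]' 85;python3 -m jog '[[[0,0,-5,0],[0,0,-20,0],[0,0,-50,0],[0,0,-90,0],[0,0,-120,0]]]'; python3 - <<'E'
from h import *
gp(508.5,-426.3,330,131.8,155)
im,d,P=grab('wrist','wr8')
im2,d,P2=grab('top','top8');cv2.imwrite('pics/top8c.png',cv2.resize(im2[180:380,160:510],None,fx=2.28,fy=2.28))
E
```

```text
clock: 24.5
position: [495.2, -31.5, 214.5]
ee_rot: [0.083, 0.996, -0.007, 0.012]
contact_force: [-0.2, -0.7, 0.2]
gripper_width: 84.9
clock: 25.12
position: [492.3, -29.5, 336.5]
ee_rot: [0.083, 0.996, -0.007, 0.013]
contact_force: [0.1, -0.3, -0.2]
gripper_width: 84.7
t 25.12 pos [492.3 -29.5 336.5] yaw 170.54 tilt [ 0.0249 -0.0164 -0.9996] w 84.7 j6 -2.03 F [ 0.1 -0.3 -0.2]
 shift [ -76.7 -386.7   13.3] spin 38.74 or -321.3
```

View pics/wr8.png

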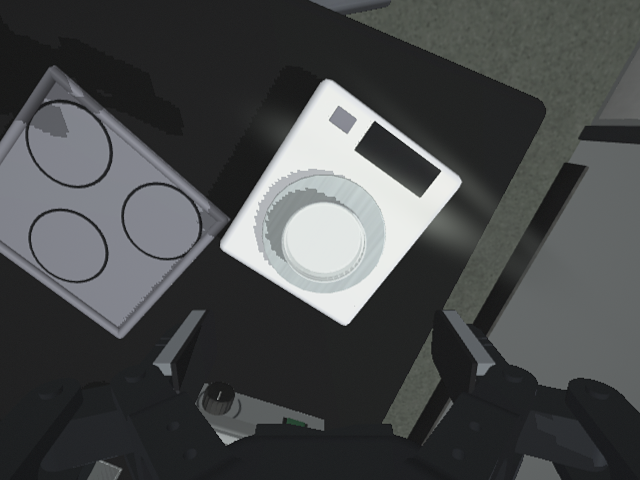

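View pics/top8c.png

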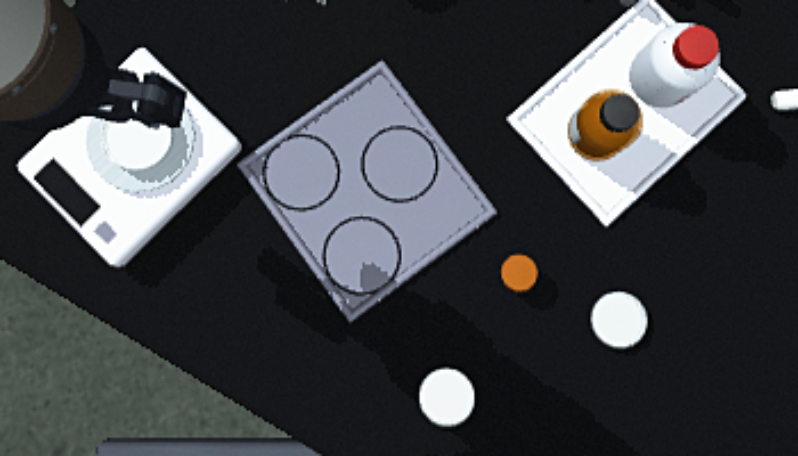

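```bash
cat > m.py <<'E'
from h import *
def panfit(n):
    im,d,P=load(n); C=cloud(P,d); H,S,V=cv2.split(cv2.cvtColor(im,cv2.COLOR_BGR2HSV))
    roi=np.hypot(C[...,0]-499,C[...,1]+34.5)<75
    m=biggest(roi&(C[...,2]>38.5)&(C[...,2]<62)); r=cen(P,m,42)[0]
    md=biggest(roi&(C[...,2]>50)&(C[...,2]<62)); r2=cen(P,md,56)[0]
    print(n,'pan',np.round(r[0],1),np.round(r[1],1),'dish',np.round(r2[0],1),np.round(r2[1],1))
import sys
panfit(sys.argv[1])
E
python3 m.py wr8
python3 - <<'E'
from h import *
im,d,P=load('top8')
print('top rings W',ringfit(P,im,(476,-168.2)),'A',ringfit(P,im,(404,-222)))
E
```

```text
wr8 pan [499.6 -33.6] [90.4 90.8] dish [499.9 -33.6] [59.2 60.3]
top rings W (array([ 476. , -168.9]), np.float64(32.7), 102) A (array([ 403.7, -222.4]), np.float64(32.7), 106)
```

The dish is within 0.5 mm of the pan centre. Next I'll fetch the amber bottle.

```bash
python3 -m jog '[[[-8,-40,0,7],[-18,-95,0,15],[-30,-155,0,23],[-42,-215,0,31],[-52,-265,0,39]]]' 85; python3 - <<'E'
from h import *
gp(510.8,-427.7,330,131.8,155)
E
```

```text
clock: 25.85
position: [500.5, -301.4, 342.0]
ee_rot: [0.413, 0.911, -0.0, 0.017]
contact_force: [0.7, -0.3, -0.2]
gripper_width: 84.8
t 25.85 pos [ 500.5 -301.4  342. ] yaw 131.23 tilt [ 0.0303 -0.0148 -0.9994] w 84.8 j6 -2.16 F [ 0.7 -0.3 -0.2]
 shift [-96.5 -77.7  14. ] spin -0.57 or 359.4
```

```bash
python3 -m jog '[[[-40,-32,-10,0],[-80,-64,-25,0],[-95,-77,-40,0],[-96,-78,-40,0],[-96,-78,-40,0]]]' 85; python3 -m jog '[[[0,0,0,0],[0,0,15,0],[0,0,30,0],[0,0,50,0],[0,0,75,0]]]'; python3 - <<'E'
from h import *
gp(510.8,-427.7,330,131.8,155)
E
```

```text
clock: 26.48
position: [503.7, -423.7, 382.7]
ee_rot: [0.413, 0.911, -0.0, 0.016]
contact_force: [-0.6, 1.0, -0.3]
gripper_width: 85.3
clock: 27.1
position: [505.8, -424.3, 306.1]
ee_rot: [0.413, 0.911, 0.0, 0.015]
contact_force: [0.7, -0.4, 0.1]
gripper_width: 84.7
t 27.1 pos [ 505.8 -424.3  306.1] yaw 131.25 tilt [ 0.028  -0.0127 -0.9995] w 84.7 j6 -1.97 F [ 0.7 -0.4  0.1]
 shift [ -2.2  -0.1 -23.9] spin -0.55 or 359.5
```

```bash
python3 -m jog '[[[0,0,-50,0],[0,0,-100,0],[0,0,-150,0],[0,0,-170,0],[0,0,-170,0]]]' 85; python3 -c "
from h import *
gp(510.8,-427.7,330,131.8,155)"; python3 -m jog '[[[0,0,20,0],[0,0,50,0],[0,0,80,0],[0,0,115,0],[0,0,160,0]]]'; python3 - <<'E'
from h import *
gp(510.8,-427.7,330,131.8,155)
E
```

```text
clock: 27.72
position: [501.1, -422.0, 476.8]
ee_rot: [0.412, 0.911, 0.0, 0.017]
contact_force: [0.4, 0.0, -0.8]
gripper_width: 85.3
t 27.73 pos [ 501.1 -422.   476.8] yaw 131.26 tilt [ 0.0305 -0.0138 -0.9994] w 85.3 j6 -1.97 F [ 0.4  0.  -0.8]
 shift [ -1.5  -0.6 146.9] spin -0.54 or 359.5
clock: 28.35
position: [505.5, -423.8, 313.7]
ee_rot: [0.412, 0.911, 0.0, 0.016]
contact_force: [-0.7, -0.4, -0.1]
gripper_width: 85.0
t 28.35 pos [ 505.5 -423.8  313.7] yaw 131.26 tilt [ 0.0288 -0.0125 -0.9995] w 85.0 j6 -1.97 F [-0.7 -0.4 -0.1]
 shift [ -2.5  -0.5 -16.2] spin -0.54 or 359.5
```

```bash
python3 -m jog '[[[-1,0,20,0],[-1,0,40,0],[-1,0,60,0],[-2,0,80,0],[-2,0,90,0]]]' 85; python3 - <<'E'
from h import *
gp(510.8,-427.7,209,131.8,155)
E
```

```text
clock: 28.98
position: [508.8, -426.0, 220.9]
ee_rot: [0.413, 0.911, 0.0, 0.014]
contact_force: [0.2, 0.7, 0.4]
gripper_width: 84.9
t 28.98 pos [ 508.8 -426.   220.9] yaw 131.25 tilt [ 0.0251 -0.0104 -0.9996] w 84.9 j6 -1.97 F [0.2 0.7 0.4]
 shift [ 1.5 -1.6 11.8] spin -0.55 or 359.5
```

```bash
python3 -m jog '[[[1,-2,4,0],[1,-2,8,0],[1,-2,11,0],[1,-2,12,0],[1,-2,12,0]]]' 85; python3 -m jog '[[[0,0,0,0],[0,0,0,0],[0,0,0,0],[0,0,0,0],[0,0,0,0]]]' 40; python3 -c "
from h import *
gp(403.8,-222.3,300,-143.1,155)"; python3 -m jog '[[[0,0,-10,0],[0,0,-40,0],[0,0,-80,0],[0,0,-100,0],[0,0,-100,0]]]' 40; python3 - <<'E'
from h import *
gp(403.8,-222.3,300,-143.1,155)
E
```

```text
clock: 29.6
position: [507.0, -426.8, 209.2]
ee_rot: [0.413, 0.911, 0.0, 0.014]
contact_force: [1.4, 0.6, -0.1]
gripper_width: 84.9
clock: 30.22
position: [507.4, -426.9, 209.8]
ee_rot: [0.412, 0.911, 0.0, 0.015]
contact_force: [0.9, 1.2, 4.2]
gripper_width: 50.6
t 30.23 pos [ 507.4 -426.9  209.8] yaw 131.27 tilt [ 0.027  -0.0115 -0.9996] w 50.6 j6 -1.96 F [0.9 1.2 4.2]
 shift [223.7  56.3 -95.5] spin -85.63 or 274.4
clock: 30.85
position: [504.5, -425.8, 311.5]
ee_rot: [0.413, 0.911, 0.0, 0.016]
contact_force: [-0.0, 0.2, -1.6]
gripper_width: 50.3
t 30.85 pos [ 504.5 -425.8  311.5] yaw 131.26 tilt [ 0.0295 -0.0128 -0.9995] w 50.3 j6 -1.96 F [-0.   0.2 -1.6]
 shift [224.2  56.2   5.7] spin -85.64 or 274.4
```

```bash
python3 -m jog '[[[30,8,0,0],[85,21,2,0],[140,35,4,0],[190,48,6,0],[223,56,6,0]]]'; python3 -m jog '[[[0,0,0,0],[0,0,0,0],[0,0,0,0],[0,0,0,0],[0,0,0,0]]]'; python3 - <<'E'
from h import *
gp(403.8,-222.3,212,None,155)
im,d,P=grab('top','top9');cv2.imwrite('pics/top9c.png',cv2.resize(im[180:380,160:510],None,fx=2.28,fy=2.28))
im,d,P=grab('wrist','wr9')
E
```

```text
clock: 31.48
position: [397.5, -219.7, 298.1]
ee_rot: [0.412, 0.911, -0.0, 0.014]
contact_force: [1.3, -0.0, -1.3]
gripper_width: 50.5
clock: 32.1
position: [397.7, -220.1, 297.9]
ee_rot: [0.413, 0.911, -0.0, 0.014]
contact_force: [-0.2, 0.3, -2.0]
gripper_width: 50.4
t 32.1 pos [ 397.7 -220.1  297.9] yaw 131.22 tilt [ 0.0249 -0.0114 -0.9996] w 50.4 j6 -2.29 F [-0.2  0.3 -2. ]
 shift [ 0.3  0.4 85.9] spin 0 or 0
```

View pics/top9c.png

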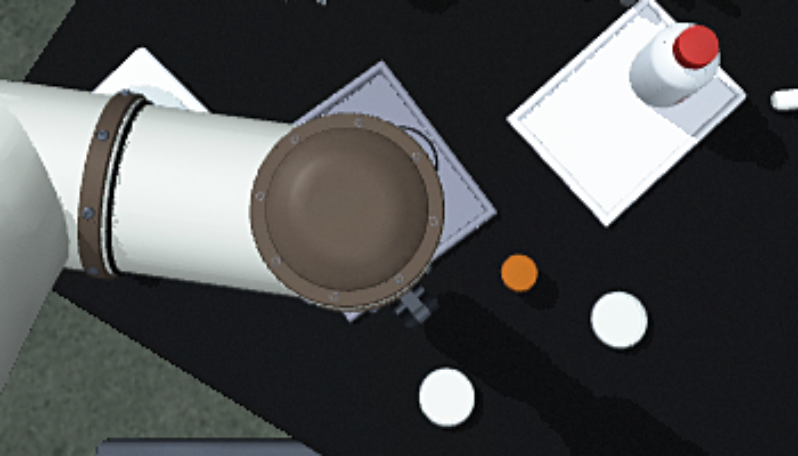

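View pics/wr9.png

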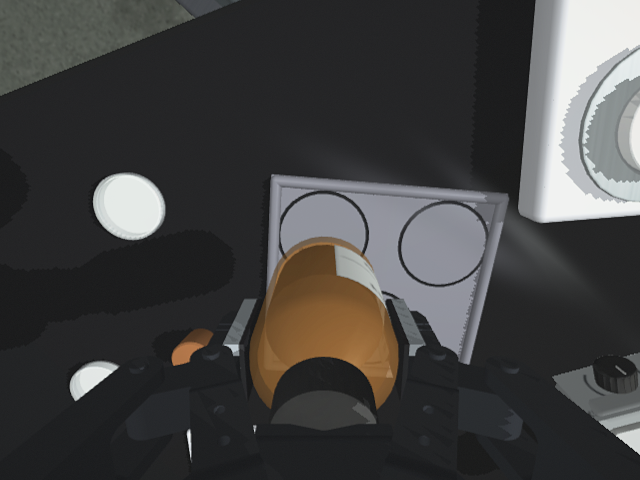

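```bash
python3 - <<'E'
from h import *
im,d,P=load('top8'); H,S,V=cv2.split(cv2.cvtColor(im,cv2.COLOR_BGR2HSV)); C=cloud(P,d)
roi=np.hypot(C[...,0]-510,C[...,1]+428)<45
print('blk',cen(P,biggest(roi&(C[...,2]>88)&(S<60)&(V<120)),101)[0])
roi=np.hypot(C[...,0]-563,C[...,1]+486)<45
print('red',cen(P,biggest(roi&((H<6)|(H>174))&(S>120)&(V>60)&(C[...,2]>80)),115)[0])
im,d,P=load('wr9')
H,S,V=cv2.split(cv2.cvtColor(im,cv2.COLOR_BGR2HSV)); C=cloud(P,d)
m=roi=np.zeros((480,640),bool); m[230:400,240:400]=True
m&=(H>5)&(H<22)&(S>120)
m=biggest(m); print(cv2.boundingRect(m.astype('uint8')), [C[v,325].round(1).tolist() for v in (245,260,280,300,330)])
E
```

```text
blk ((511.7288513183594, -427.32061767578125), (25.254030227661133, 28.78022003173828), 51.19893264770508)
red ((561.5909423828125, -485.5321044921875), (31.139917373657227, 36.39065933227539), 39.159767150878906)
(249, 242, 150, 158) [[386.2, -201.1, 108.5], [386.1, -201.4, 127.2], [386.0, -201.8, 146.5], [386.4, -202.5, 160.4], [390.5, -207.4, 167.4]]
```

```bash
python3 -m jog '[[[-1,0,25,0],[-2,0,50,0],[-2,0,70,0],[-2,0,80,0],[-2,0,82,0]]]'; python3 - <<'E'
from h import *
# in-hand bottle offset (0.6,1.1) from grasp point
gp(403.9-.6,-222.2-1.1,210,None,155)
im,d,P=grab('wrist','wr10')
C=cloud(P,d); print([C[v,325].round(1).tolist() for v in (250,270,280,300)])
print(ringfit(P,im,(404,-222)))
E
```

```text
clock: 32.83
position: [401.1, -222.4, 215.8]
ee_rot: [0.413, 0.911, -0.0, 0.013]
contact_force: [0.0, 0.5, -1.4]
gripper_width: 50.6
t 32.83 pos [ 401.1 -222.4  215.8] yaw 131.24 tilt [ 0.0242 -0.0114 -0.9996] w 50.6 j6 -2.29 F [ 0.   0.5 -1.4]
 shift [ 1.8 -0.7  5.7] spin 0 or 0
[[389.6, -203.8, 32.4], [389.2, -203.8, 56.0], [389.2, -204.0, 64.9], [389.5, -204.7, 78.7]]
(array([ 418.1, -237.2]), np.float64(35.8), 12)
```

View pics/wr10.png

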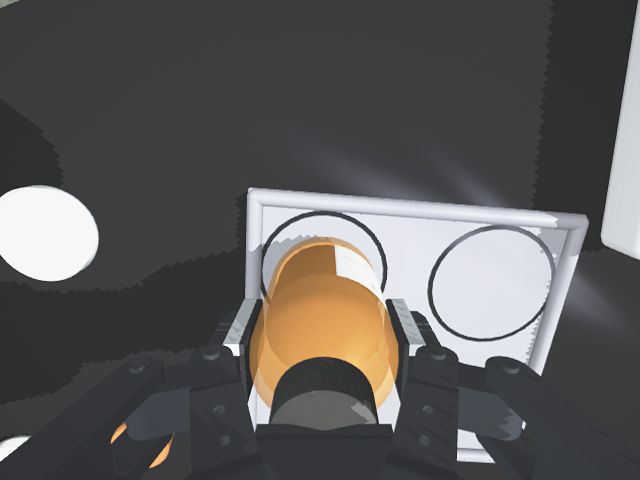

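```bash
python3 -m jog '[[[1,-0.5,1,0],[2,-0.7,2,0],[2,-0.7,3,0],[2,-0.7,4,0],[2,-0.7,4.5,0]]]'; python3 -m jog '[[[0,0,0.5,0],[0,0,1,0],[0,0,1,0],[0,0,1,0],[0,0,1,0]]]'; python3 - <<'E'
from h import *
gp(403.9-.6,-222.2-1.1,210,None,155)
E
```

```text
clock: 33.5
position: [399.5, -221.4, 211.4]
ee_rot: [0.413, 0.911, -0.0, 0.014]
contact_force: [-0.2, -0.0, -1.5]
gripper_width: 50.5
clock: 34.12
position: [399.5, -221.5, 210.4]
ee_rot: [0.413, 0.911, -0.0, 0.014]
contact_force: [-0.8, 0.5, -1.5]
gripper_width: 50.1
t 34.12 pos [ 399.5 -221.5  210.4] yaw 131.24 tilt [ 0.0251 -0.0115 -0.9996] w 50.1 j6 -2.29 F [-0.8  0.5 -1.5]
 shift [ 0.  -0.1  0.4] spin 0 or 0
```

```bash
python3 -m jog '[[[0,0,0.5,0],[0,0,1,0],[0,0,1,0],[0,0,1,0],[0,0,1,0]]]'; python3 -m jog '[[[0,0,0.5,0],[0,0,0.5,0],[0,0,0.5,0],[0,0,0.5,0],[0,0,0.5,0]]]'
```

```text
clock: 34.75
position: [399.6, -221.5, 209.7]
ee_rot: [0.413, 0.911, -0.0, 0.014]
contact_force: [-0.6, 0.3, 3.5]
gripper_width: 50.0
clock: 35.38
position: [399.6, -221.5, 209.7]
ee_rot: [0.412, 0.911, -0.0, 0.014]
contact_force: [-1.6, 1.1, 6.6]
gripper_width: 49.6
```

```bash
python3 -m jog '[[[0,0,0,0],[0,0,0,0],[0,0,0,0],[0,0,0,0],[0,0,0,0]]]' 85; python3 -m jog '[[[0,0,-15,0],[0,0,-50,0],[0,0,-90,0],[0,0,-130,0],[0,0,-140,0]]]'; python3 - <<'E'
from h import *
gp(562,-486,350,131.8,155)
im,d,P=grab('wrist','wr11')
E
```

```text
clock: 36.0
position: [399.6, -221.5, 209.6]
ee_rot: [0.413, 0.911, -0.0, 0.014]
contact_force: [0.0, -0.1, -0.3]
gripper_width: 85.3
clock: 36.62
position: [396.4, -219.9, 352.2]
ee_rot: [0.412, 0.911, 0.0, 0.017]
contact_force: [-0.1, -0.4, -0.2]
gripper_width: 85.1
t 36.62 pos [ 396.4 -219.9  352.2] yaw 131.27 tilt [ 0.031  -0.013  -0.9994] w 85.1 j6 -2.28 F [-0.1 -0.4 -0.2]
 shift [-304.3  -53.5   10.6] spin -0.53 or 359.5
```

View pics/wr11.png

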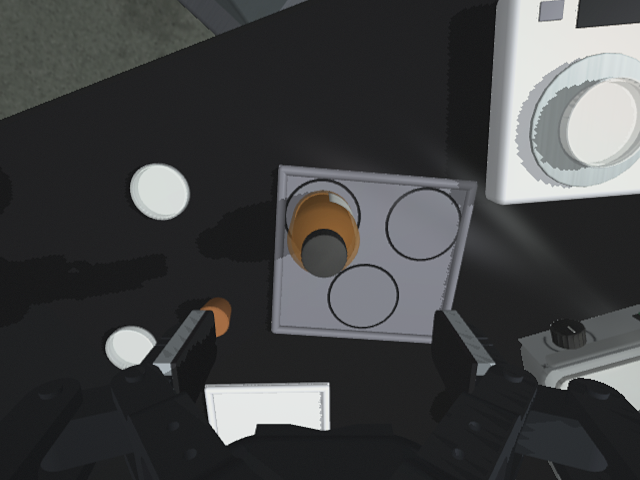

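```bash
python3 -m jog '[[[-40,-7,0,0],[-100,-18,0,0],[-160,-28,2,0],[-215,-38,4,0],[-270,-48,8,0]]]' 85; python3 - <<'E'
from h import *
gp(562,-486,340,131.8,155)
im,d,P=grab('top','top12');cv2.imwrite('pics/top12c.png',cv2.resize(im[180:380,160:510],None,fx=2.28,fy=2.28))
H,S,V=cv2.split(cv2.cvtColor(im,cv2.COLOR_BGR2HSV)); C=cloud(P,d)
roi=np.hypot(C[...,0]-404,C[...,1]+222)<45
print('blk',cen(P,biggest(roi&(C[...,2]>88)&(S<60)&(V<120)),101)[0])
E
```

```text
clock: 37.3
position: [539.2, -456.1, 348.7]
ee_rot: [0.413, 0.911, 0.001, 0.015]
contact_force: [0.9, -0.1, 1.0]
gripper_width: 84.8
t 37.3 pos [ 539.2 -456.1  348.7] yaw 131.25 tilt [ 0.0275 -0.0109 -0.9996] w 84.8 j6 -1.95 F [ 0.9 -0.1  1. ]
 shift [-33.2  -4.8   9.5] spin -0.55 or 359.5
blk ((30.547576904296875, 436.5621032714844), (687.898193359375, 1657.546875), 32.449424743652344)
```

View pics/top12c.png

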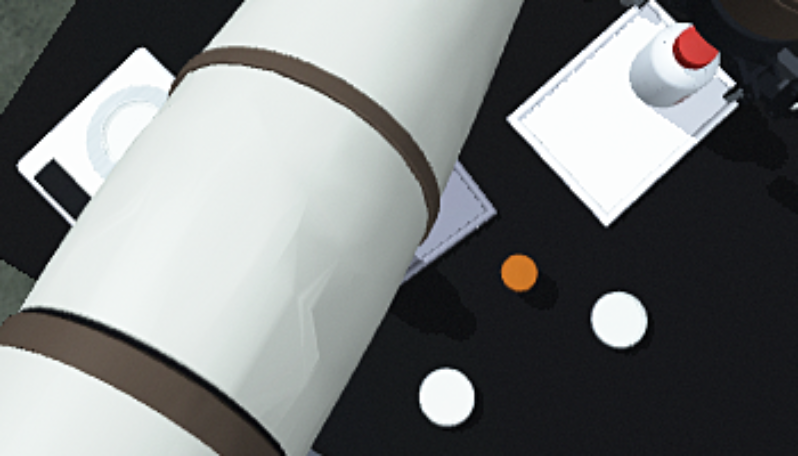

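```bash
python3 -m jog '[[[-15,-2,2,0],[-33,-5,4,0],[-34,-5,10,0],[-34,-5,30,0],[-34,-5,50,0]]]' 85; python3 -c "
from h import *
gp(562,-486,222,131.8,155)"
```

```text
clock: 37.98
position: [561.1, -489.6, 294.8]
ee_rot: [0.413, 0.91, -0.0, 0.014]
contact_force: [0.0, 0.1, 0.6]
gripper_width: 84.9
t 37.98 pos [ 561.1 -489.6  294.8] yaw 131.14 tilt [ 0.0259 -0.0123 -0.9996] w 84.9 j6 -1.92 F [0.  0.1 0.6]
 shift [ 8.1  0.5 72.7] spin -0.66 or 359.3
```

```bash
python3 -m jog '[[[5,0,0,0],[8,0,10,0],[8,0,30,0],[8,0,50,0],[8,0,60,0]]]' 85; python3 -c "
from h import *
gp(562,-486,222,131.8,155)"
```

```text
clock: 38.6
position: [556.9, -484.2, 232.0]
ee_rot: [0.414, 0.91, 0.0, 0.013]
contact_force: [-0.1, -0.4, -0.0]
gripper_width: 85.1
t 38.6 pos [ 556.9 -484.2  232. ] yaw 131.12 tilt [ 0.0231 -0.0104 -0.9997] w 85.1 j6 -1.92 F [-0.1 -0.4 -0. ]
 shift [-0.9  0.9 10. ] spin -0.68 or 359.3
```

```bash
python3 -m jog '[[[-1,1,4,0],[-1,1,8,0],[-1,1,10,0],[-1,1,10,0],[-1,1,10,0]]]' 85; python3 -m jog '[[[0,0,0,0],[0,0,0,0],[0,0,0,0],[0,0,0,0],[0,0,0,0]]]' 45; python3 -c "
from h import *
gp(561.8,-485.8,222,None,155)"; python3 -m jog '[[[0,0,-10,0],[0,0,-40,0],[0,0,-80,0],[0,0,-110,0],[0,0,-110,0]]]'; python3 - <<'E'
from h import *
gp(476,-168.7,330,None,155)
im,d,P=grab('scene','sc13');cv2.imwrite('pics/sc13c.png',cv2.resize(im[100:400,180:580],None,fx=2,fy=2))
E
```

```text
clock: 39.22
position: [558.7, -484.4, 222.5]
ee_rot: [0.414, 0.91, -0.0, 0.013]
contact_force: [0.3, -0.1, 0.7]
gripper_width: 85.2
clock: 39.85
position: [558.9, -484.7, 223.4]
ee_rot: [0.413, 0.91, -0.0, 0.014]
contact_force: [-0.4, -0.9, 4.7]
gripper_width: 55.4
t 39.85 pos [ 558.9 -484.7  223.4] yaw 131.14 tilt [ 0.025  -0.012  -0.9996] w 55.4 j6 -1.93 F [-0.4 -0.9  4.7]
 shift [ 1.2 -0.3  1.4] spin 0 or 0
clock: 40.48
position: [556.4, -483.4, 336.4]
ee_rot: [0.413, 0.91, -0.0, 0.016]
contact_force: [-0.5, -0.4, -2.1]
gripper_width: 55.1
t 40.48 pos [ 556.4 -483.4  336.4] yaw 131.14 tilt [ 0.0294 -0.0145 -0.9995] w 55.1 j6 -1.93 F [-0.5 -0.4 -2.1]
 shift [294.6 144.6  -0.7] spin 0 or 0
```

View pics/sc13c.png

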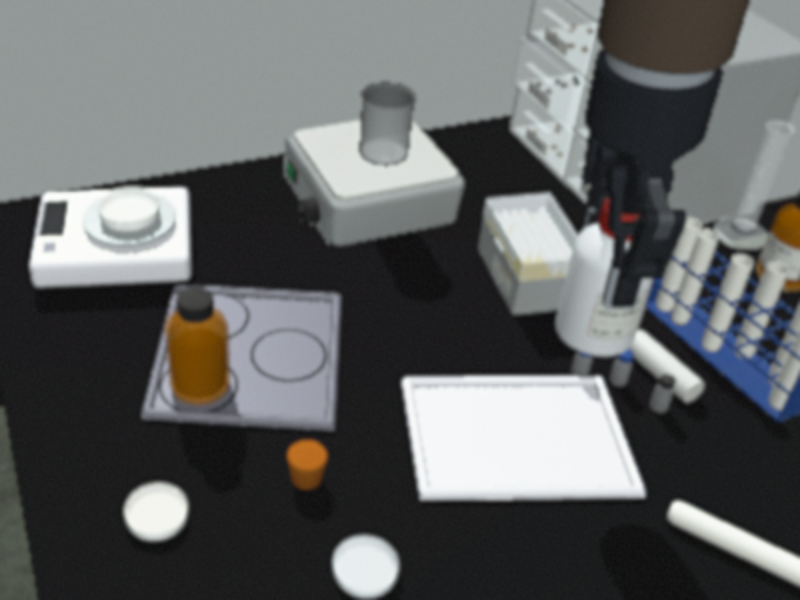

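```bash
python3 -m jog '[[[35,17,0,0],[85,42,0,0],[140,69,0,0],[195,96,0,0],[240,118,0,0]]]'; python3 -c "
from h import *
gp(476,-168.7,330,None,155)"
```

```text
clock: 41.15
position: [485.4, -222.5, 326.8]
ee_rot: [0.414, 0.91, -0.0, 0.012]
contact_force: [1.6, 0.9, -0.3]
gripper_width: 55.6
t 41.15 pos [ 485.4 -222.5  326.8] yaw 131.13 tilt [ 0.0216 -0.0099 -0.9997] w 55.6 j6 -2.31 F [ 1.6  0.9 -0.3]
 shift [50.  26.8 -4. ] spin 0 or 0
```

```bash
python3 -m jog '[[[20,10,0,0],[40,22,0,0],[50,27,0,0],[50,27,0,0],[50,27,0,0]]]'; python3 - <<'E'
from h import *
gp(476.2,-168.5,226,None,155)
im,d,P=grab('wrist','wr14')
C=cloud(P,d); print([C[v,325].round(1).tolist() for v in (240,250,270,290)])
E
```

```text
clock: 41.78
position: [473.0, -167.6, 325.6]
ee_rot: [0.414, 0.91, -0.0, 0.012]
contact_force: [-0.4, 0.6, -1.4]
gripper_width: 55.2
t 41.77 pos [ 473.  -167.6  325.6] yaw 131.09 tilt [ 0.0209 -0.01   -0.9997] w 55.2 j6 -2.42 F [-0.4  0.6 -1.4]
 shift [ 2.6 -0.6 99.6] spin 0 or 0
[[460.2, -147.5, 132.2], [460.1, -147.6, 146.4], [459.8, -147.8, 169.0], [460.5, -148.9, 183.2]]
```

View pics/wr14.png

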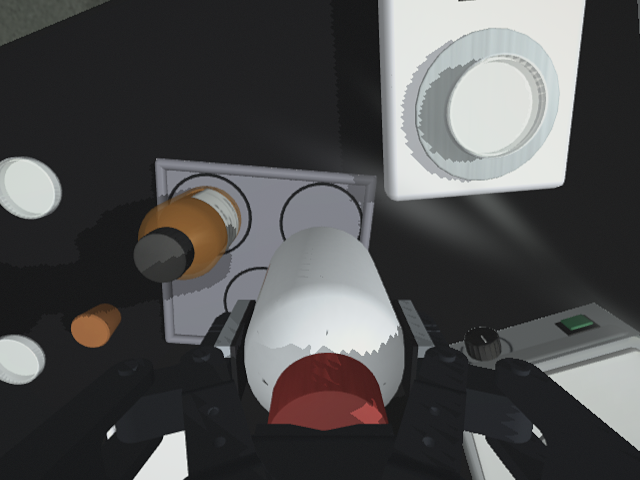

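```bash
python3 - <<'E'
from h import *
for n in('wr11','wr14'):
    im,d,P=load(n); H,S,V=cv2.split(cv2.cvtColor(im,cv2.COLOR_BGR2HSV)); C=cloud(P,d)
    m=(np.hypot(C[...,0]-404,C[...,1]+222)<40)
    k=biggest(m&(C[...,2]>94)&(C[...,2]<108)&(S<70)); print(n,'cap',cen(P,k,101)[0], k.sum())
    b=m&(C[...,2]>25)&(C[...,2]<65); X=C[b][:,:2]
    A=np.c_[2*X,np.ones(len(X))]; s=np.linalg.lstsq(A,(X**2).sum(1),rcond=None)[0]; print(' body circle',s[:2],np.sqrt(s[2]+s[:2]@s[:2]))
    print(' body fixed r', (lambda f:f.x)(__import__('scipy.optimize',fromlist=['x']).least_squares(lambda c:np.hypot(*(X-c).T)-26,[404,-222],loss='soft_l1')))
    for ctr in((404,-222),(476.2,-168.4)): print(' ring',ringfit(P,im,ctr))
im,d,P=load('wr14'); C=cloud(P,d)
X=C[235:275,285:365].reshape(-1,3); X=X[(X[:,2]>125)]; X=X[:,:2]
print('white body',__import__('scipy.optimize',fromlist=['x']).least_squares(lambda c:np.hypot(*(X-c).T)-29,[476,-168],loss='soft_l1').x)
E
```

```text
wr11 cap ((404.3785095214844, -221.5042724609375), (28.182071685791016, 30.039514541625977), 47.088897705078125) 1660
 body circle [ 405.42974665 -222.45121677] 26.048028233585303
 body fixed r [ 405.39260165 -222.41328109]
 ring (array([ 404., -221.]), np.float64(32.3), 74)
 ring (array([ 476.7, -167.9]), np.float64(32.7), 78)
wr14 cap ((405.5078125, -220.32763671875), (28.569942474365234, 31.42994499206543), 166.81631469726562) 2296
 body circle [ 405.29718163 -222.14345435] 25.826224597983305
 body fixed r [ 405.26344029 -222.34217975]
 ring (array([ 404.2, -221.8]), np.float64(32.9), 77)
 ring (array([ 476.4, -167.8]), np.float64(32.5), 72)
white body [ 478.23119803 -170.18690592]
```

```bash
python3 -m jog '[[[1,0,25,0],[1,0,50,0],[2,0,75,0],[2,0,92,0],[2,0,95,0]]]'; python3 - <<'E'
from h import *
gp(475.9,-168.3,223,None,155)
E
```

```text
clock: 42.45
position: [473.5, -167.7, 229.4]
ee_rot: [0.415, 0.91, -0.001, 0.01]
contact_force: [-1.0, 0.9, -1.6]
gripper_width: 55.5
t 42.45 pos [ 473.5 -167.7  229.4] yaw 131.01 tilt [ 0.0183 -0.0099 -0.9998] w 55.5 j6 -2.42 F [-1.   0.9 -1.6]
 shift [1.2 0.2 6.4] spin 0 or 0
```

```bash
python3 -m jog '[[[1,0,1,0],[1,0,3,0],[1,0,4,0],[1,0,5,0],[1,0,5,0]]]'; python3 -m jog '[[[0,0,0.5,0],[0,0,1,0],[0,0,1,0],[0,0,1,0],[0,0,1,0]]]'; python3 - <<'E'
from h import *
gp(475.9,-168.3,223,None,155)
E
```

```text
clock: 43.08
position: [473.0, -166.9, 224.5]
ee_rot: [0.415, 0.91, -0.001, 0.01]
contact_force: [-0.4, -0.5, -2.0]
gripper_width: 55.3
clock: 43.7
position: [473.0, -167.0, 223.5]
ee_rot: [0.415, 0.91, -0.001, 0.01]
contact_force: [-0.9, 0.2, -1.6]
gripper_width: 55.2
t 43.7 pos [ 473.  -167.   223.5] yaw 131.01 tilt [ 0.0185 -0.0099 -0.9998] w 55.2 j6 -2.43 F [-0.9  0.2 -1.6]
 shift [0.1 0.2 0.5] spin 0 or 0
```

```bash
python3 -m jog '[[[0,0,0.5,0],[0,0,1,0],[0,0,1,0],[0,0,1,0],[0,0,1,0]]]'; python3 -m jog '[[[0,0,0.3,0],[0,0,0.5,0],[0,0,0.5,0],[0,0,0.5,0],[0,0,0.5,0]]]'
```

```text
clock: 44.32
position: [473.0, -167.0, 223.4]
ee_rot: [0.414, 0.91, -0.001, 0.011]
contact_force: [-2.5, 1.0, 5.5]
gripper_width: 55.2
clock: 44.95
position: [473.0, -167.0, 223.4]
ee_rot: [0.414, 0.91, -0.001, 0.011]
contact_force: [-2.5, 1.0, 5.6]
gripper_width: 55.5
```

Contact. I'll open only to 72 so the fingers stay clear of the amber bottle, then rise.

```bash
python3 -m jog '[[[0,0,0,0],[0,0,0,0],[0,0,0,0],[0,0,0,0],[0,0,0,0]]]' 72; python3 -m jog '[[[0,0,-15,0],[0,0,-50,0],[0,0,-90,0],[0,0,-130,0],[0,0,-140,0]]]'; python3 - <<'E'
from h import *
gp(476,-168,340,None,155)
im,d,P=grab('wrist','wr15')
E
```

```text
clock: 45.58
position: [473.0, -167.0, 223.3]
ee_rot: [0.414, 0.91, -0.001, 0.011]
contact_force: [-0.6, -0.2, 0.2]
gripper_width: 72.2
clock: 46.2
position: [470.8, -165.6, 366.2]
ee_rot: [0.414, 0.91, 0.0, 0.014]
contact_force: [0.4, 0.1, 0.1]
gripper_width: 72.3
t 46.2 pos [ 470.8 -165.6  366.2] yaw 131.06 tilt [ 0.0247 -0.011  -0.9996] w 72.3 j6 -2.42 F [0.4 0.1 0.1]
 shift [-0.8  0.3 26.2] spin 0 or 0
```

View pics/wr15.png

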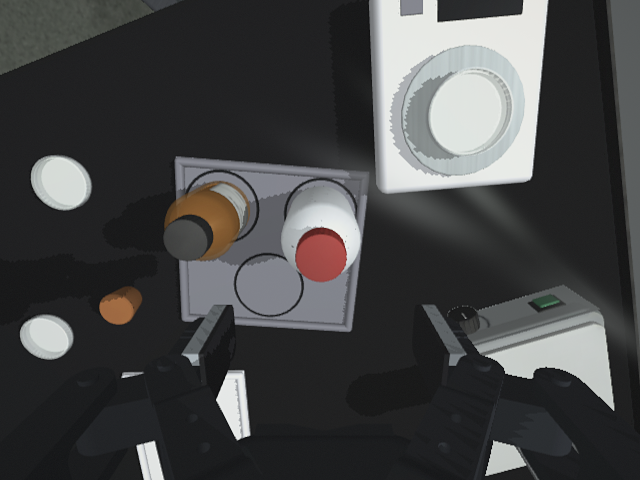

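```bash
python3 -m jog '[[[40,20,-20,-8],[90,44,-30,-16],[140,69,-30,-24],[195,96,-30,-32],[220,108,-30,-32]]]'; python3 -m jog '[[[30,60,0,-10],[50,100,0,-20],[60,120,0,-20],[60,120,0,-20],[60,120,0,-20]]]'; python3 - <<'E'
from h import *
go(0,0,0)
im,d,P=grab('top','top16');cv2.imwrite('pics/top16c.png',cv2.resize(im[180:380,160:510],None,fx=2.28,fy=2.28))
im2,d2,P2=grab('scene','sc16')
H,S,V=cv2.split(cv2.cvtColor(im,cv2.COLOR_BGR2HSV)); C=cloud(P,d)
roi=np.hypot(C[...,0]-404,C[...,1]+222)<45
print('blk',cen(P,biggest(roi&(C[...,2]>88)&(S<60)&(V<120)),101)[0],'start 403.8 -222.6')
roi=np.hypot(C[...,0]-476,C[...,1]+168)<45
print('red',cen(P,biggest(roi&((H<6)|(H>174))&(S>120)&(V>60)&(C[...,2]>80)),115)[0],'start 474.7 -169.4')
E
python3 m.py top16
```

```text
clock: 46.88
position: [405.7, 73.4, 390.7]
ee_rot: [0.145, 0.989, -0.004, 0.012]
contact_force: [0.7, 0.2, -0.5]
gripper_width: 71.9
clock: 47.5
position: [382.7, 205.1, 387.8]
ee_rot: [-0.028, 1.0, -0.007, 0.01]
contact_force: [-0.1, -0.3, 1.0]
gripper_width: 71.7
t 47.5 pos [382.7 205.1 387.8] yaw -176.74 tilt [ 0.0204 -0.013  -0.9997] w 71.7 j6 -2.4 F [-0.1 -0.3  1. ]
 shift [ 401.2 -177.6  382.6] spin 0 or 0
blk ((404.6982421875, -222.98287963867188), (23.81627082824707, 27.4688720703125), 90.24774932861328) start 403.8 -222.6
red ((475.5724182128906, -170.8925323486328), (30.31477928161621, 31.780977249145508), 130.78121948242188) start 474.7 -169.4
top16 pan [499.2 -34.7] [89.2 89.9] dish [499.4 -35. ] [58.5 59.9]
```

View pics/top16c.png

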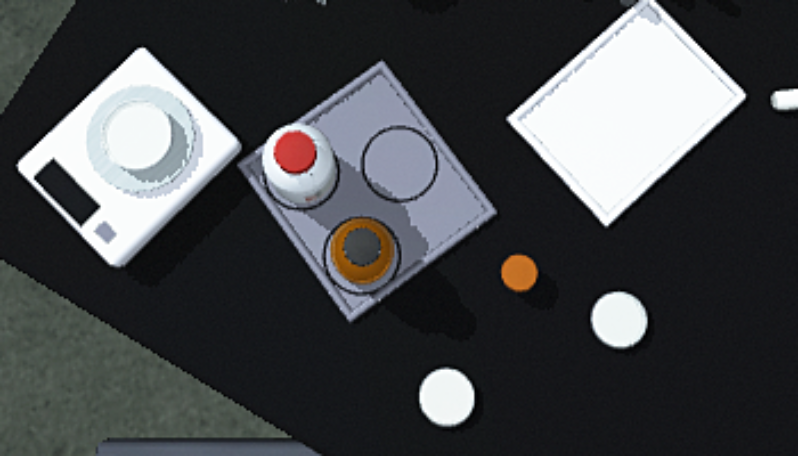

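View pics/sc16.png

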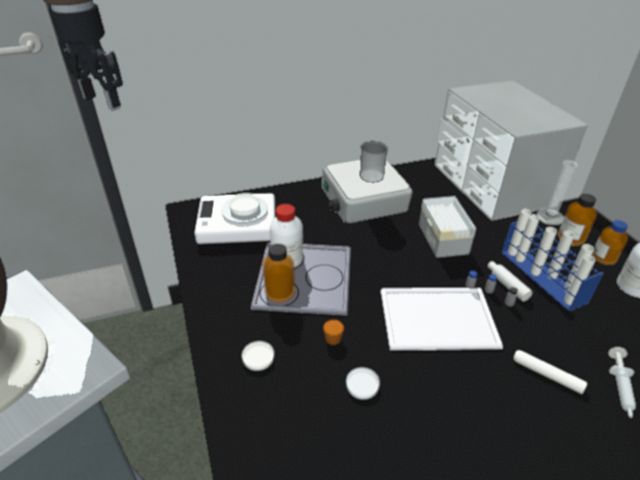

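```bash
python3 - <<'E'
from h import *
print(arm.job_done())
E
```

```text
the job is handed in; nothing more can be done
None
```

The job is done and handed in at about 47.6 s of the 128 s allowed. I stood both bottles in the side tray, laid the 60 mm dish on the balance pan, and put each bottle back on its own ring: white on the left front, amber on the right front.

**Dish:** it lies flat on the pan, its centre within 0.5 mm of the pan centre in both the top and wrist views.

**Bottles:** both stand upright inside their rings, by the last top view:

| Bottle | From where it started | From its ring's centre |
|---|---|---|
| Amber | about 1 mm | about 1.2 mm |
| White | about 1.7 mm | about 2 mm |

I left the white bottle at 2 mm because it was still fully inside its ring.

**Bystanders and forces:** the tip box and stopper look unmoved in the last pictures, though I did not re-measure them. The highest wrist force in any reading was about 7 N.

**What disagreed:**
- The wrist and top cameras differed by about 1 mm on the ring positions.
- The tool axis drifted by up to 2° from vertical during the run. I corrected for this when working out each grasp and placement.

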